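# Pack the eyelet kit into its block

### The job

The eyelet job is finished, so pack the kit into its loose wooden block: press the anvil's knock-out lever to raise the die, take the die out and seat it flat in the block's shallow round recess, and lift every arch punch off the hook rail and stand it, cutting tube down and fully home, in a hole of its own size (large punches in large holes, small in small). Leave the block flat on the bench and do not disturb the other things lying about.

Things in the scene. Friction and masses are not known exactly. Their poses are not given: they have to be found in the camera images.
- anvil: Grey cast eyelet-setting anvil bolted to the bench: block 110 (x) x 100 (y) x 55 high on a 150 x 130 x 12 foot plate. Origin: centre of the block's underside. The ejector lever sticks out of the middle of its -x side.
- pocket (a point): Centre of the mouth of the anvil's round die pocket, 44 diameter, 25 deep, in the anvil's top face (55 high).
- ejector (a joint): Knock-out lever of the anvil, rad: 0 = up (die down in its pocket), 0.45 = fully pressed. Pressing its paddle down about 35 mm turns it from 0 to 0.45 and raises the die about 15 mm straight up in the pocket (35 mm of rise per rad), so that the top 14 mm of the die then stands out of the anvil. Stiff pivot: about 4 N at the paddle moves it and it stays where it is left, with the die raised.
- paddle (a point): Middle of the top face of the lever's flat end paddle (34 long x 30 wide), to press down on; about 78 mm from the lever's pivot, 128 from the pocket's axis on the anvil's -x side, some 61 above the bench when up and 26 when pressed.
- die: Round steel eyelet die, 40 diameter x 24 high, 200 g, lower rim bevelled 3 mm. Origin: centre of its underside, z up. Starts in the anvil's pocket, its top 1 mm below the anvil's face, so that it cannot be gripped until the lever raises it.
- rail: Dark steel hook rail fixed on the bench: crossbar 320 long along y, its top 236 high, on posts at y +150 and -150. Origin: on the bench below the crossbar's front face. Four hooks stick out 59 to -x; the punches hang on some of them, arch crown on the bar, x axis along it.
- hook0 (a point): Top of the first hook's bar (8 thick, along rail x) 28 in front of the crossbar, rail y -112.5, 235 high; the other three hooks are alike, 75, 150 and 225 along rail +y. The hook's end, 59 from the crossbar, turns up 12 above the bar. To come off, a punch must rise 14 to 28 mm (higher, its tube meets the bar) and move along the rail's -x until its axis is over 75 from the crossbar.
- block: Loose wooden kit block, 150 (x) x 220 (y) x 40 high, 0.95 kg, standing on the bench. Origin: centre of its underside. In its top: two 40 mm holes on its +x half and two 28 mm holes on its -x half, and a 44 mm recess at its +y end. It may be knocked aside during the job.
- hole_large_a (a point): Point at the centre of the mouth of a round 40 mm hole, 25 deep, in the top of the kit block, for a large arch punch (4 mm play in diameter). The block's points move with it. Block x 37, y -72.
- hole_large_b (a point): Point at the centre of the mouth of a round 40 mm hole, 25 deep, in the top of the kit block, for a large arch punch (4 mm play in diameter). The block's points move with it. Block x 37, y -2.
- hole_small_a (a point): Point at the centre of the mouth of a round 28 mm hole, 25 deep, in the top of the kit block, for a small arch punch (4 mm play in diameter). The block's points move with it. Block x -37, y -72.
- hole_small_b (a point): Point at the centre of the mouth of a round 28 mm hole, 25 deep, in the top of the kit block, for a small arch punch (4 mm play in diameter). The block's points move with it. Block x -37, y -2.
- recess (a point): Centre of the mouth of the block's round die recess, 44 diameter, 10 deep. Block x 0, y 70. A seated die stands 14 mm out of it.
- punch_large_a: large steel arch punch, 132 tall, 320 g; may be absent. Origin: underside centre of its tube, z up the shank. Round tube 36 diameter, 0 to 30 high, foot bevelled; open arch (its hole runs along x, 22 wide) 30 to 70 high, 34 wide over the legs; square shank 14 x 14, faces along x and y, 72 to 122; round head 22, to 132. Hung with a hook through the arch, origin 68 below the bar's top.
- punch_large_b: large steel arch punch, 132 tall, 320 g; may be absent. Origin: underside centre of its tube, z up the shank. Round tube 36 diameter, 0 to 30 high, foot bevelled; open arch (its hole runs along x, 22 wide) 30 to 70 high, 34 wide over the legs; square shank 14 x 14, faces along x and y, 72 to 122; round head 22, to 132. Hung with a hook through the arch, origin 68 below the bar's top.
- punch_small_a: small steel arch punch, 132 tall, 220 g; may be absent. Origin: underside centre of its tube, z up the shank. Round tube 24 diameter, 0 to 30 high, foot bevelled; open arch (its hole runs along x, 22 wide) 30 to 70 high, 34 wide over the legs; square shank 14 x 14, faces along x and y, 72 to 122; round head 22, to 132. Hung with a hook through the arch, origin 68 below the bar's top.
- punch_small_b: small steel arch punch, 132 tall, 220 g; may be absent. Origin: underside centre of its tube, z up the shank. Round tube 24 diameter, 0 to 30 high, foot bevelled; open arch (its hole runs along x, 22 wide) 30 to 70 high, 34 wide over the legs; square shank 14 x 14, faces along x and y, 72 to 122; round head 22, to 132. Hung with a hook through the arch, origin 68 below the bar's top.
- polish_tin: Bystander: closed round polish tin, 75 diameter x 25 high, on the bench between anvil and block. Origin under its centre.
- glue_jar: Bystander: amber glue jar, 68 diameter x 85 high, at the right of the rail. Origin under its centre.
- hammer: Bystander: hammer, 260 long, lying at the right. Origin on the bench near its middle.
- shoe_brush: Bystander: shoe brush, 160 x 55 x 44, at the left. Origin under its centre.
- tack_cup: Bystander: open steel tack cup, 80 diameter x 55 high, behind the anvil. Origin under its centre.
- heel_block: Bystander: black rubber heel block, 75 x 62 x 28, at the left of the anvil. Origin under its centre.

How it is judged:
On the way:
1. the knock-out lever has raised the die out of the anvil's pocket (value of joint ejector above 0.36 rad and z of die in the frame of anvil above 0.042 m and horizontal distance between die and pocket below 0.006 m), for 0.1 s.
At the end, for the whole second after the job is handed in: The die lies flat in the block's recess (within 5 mm of its centre, no more than 6 mm off its floor); every punch present stands upright (within 7 deg) in a hole of its own size, within 6 mm of the hole's centre and no more than 6 mm off its floor; the block stands flat; all at rest (horizontal distance between die and recess below 0.005 m and z of die in the frame of block between 0.02 and 0.031 m and angle between die's own z axis and vertical below 0.1 rad and linear speed of each of die, punch_large_a, punch_large_b, punch_small_a, punch_small_b, block below 0.03 m/s and (horizontal distance between punch_large_a and hole_large_a below 0.006 m or horizontal distance between punch_large_a and hole_large_b below 0.006 m) and z of punch_large_a in the frame of block between 0.005 and 0.021 m and angle between each of punch_large_a, punch_large_b, punch_small_a, punch_small_b's own z axis and vertical below 0.12 rad and (horizontal distance between punch_large_b and hole_large_a below 0.006 m or horizontal distance between punch_large_b and hole_large_b below 0.006 m) and z of punch_large_b in the frame of block between 0.005 and 0.021 m and (horizontal distance between punch_small_a and hole_small_a below 0.006 m or horizontal distance between punch_small_a and hole_small_b below 0.006 m) and z of punch_small_a in the frame of block between 0.005 and 0.021 m and (horizontal distance between punch_small_b and hole_small_a below 0.006 m or horizontal distance between punch_small_b and hole_small_b below 0.006 m) and z of punch_small_b in the frame of block between 0.005 and 0.021 m and angle between block's own z axis and vertical below 0.05 rad); the robot touches nothing.
It fails at once if a bystander is knocked over or shifted more than 30 mm (distance of any of polish_tin, glue_jar, hammer, shoe_brush, tack_cup, heel_block from where it was at the start of the episode above 0.03 m or angle between any of polish_tin, glue_jar, shoe_brush, tack_cup, heel_block's own z axis and vertical above 0.5 rad).
Of punch_large_a, punch_large_b, punch_small_a, punch_small_b only 2 to 4 are there at a start; the rules pass over those that are not, and their reading is None.
At some moment in a run one of block may be knocked a few centimetres aside while the robot is not near it.
It also fails if it takes over 210 s, if anything falls off the work surface, if the arm or the gripper's body presses on something with over 40 N, if the wrist force passes 120 N, or if a joint passes its speed limit or range.

### The arm

A 6-joint arm with a two-finger parallel gripper is mounted at the origin on the work surface. World frame = base frame: x ahead of the robot, y to its left, z up, the work surface at z = 0. Lengths are in m, angles in rad, forces in N, time in s.
With the tool pointing down it reaches from about 0.3 to 0.875 m from the base axis. Payload 6.4 kg.
Tool frame: the origin (TCP) lies between the finger pads; the fingertips stand ctrl.tip_extent ahead of it and the grasp point (between the pads) is the TCP (ctrl.tip_extent is the distance from the TCP to the fingertips, in m); z points along the fingers, y is the line along which they close (so a half turn about z gives the same grasp; the last joint's range is limited). The gripper opens to 85 mm and grips with 20 to 120 N. Pads are 22 mm wide; open, the fingers measure 114 mm over their backs; the gripper's body (76 mm by 85 mm) begins 54 mm behind the grasp point. The pads swing forward as they close: fully open they stand 13 mm farther back than shut.
Start: joints at [-1.446, 0.181, 1.607, -0, 1.354, -0.206], TCP at [0.187, -0.544, 0.222] pointing down, gripper open.
Joint ranges: [-2.99, 2.99], [-0.89, 2.07], [0.3, 2.58], [-1.14, 4.28], [0, 2.63], [-3.12, 3.12]. Speed limits (rad/s): [2.57, 2.57, 3.01, 3.14, 3.14, 3.14].

### API

Orientations are given as a unit quaternion [w, x, y, z].
In Python, from bench import ctrl gives the robot as it stands.
- The arm moves only by the tool send_rows, never from a script. Its arguments are lists of equal length, an entry for each row: "dr": the turn, a rotation vector about the tool's x, y, z in units of 6 degrees (1.0 is 6 degrees), a list of three; "xyz": the shift along the tool's x, y, z in cm, a list of three; "jaw": the opening in per cent of the stroke, from 0 (shut) to 100 (fully open). In form: {"dr": [[wx, wy, wz], ...], "xyz": [[dx, dy, dz], ...], "jaw": [jaw, ...]}. A call has exactly 8 rows; each row is the pose to reach, as a shift and turn from the pose commanded when the call began, along the tool's axes at that moment; what a row does not reach only later rows make up. A row lasts 1/8 s, in which the tool goes at most 62.5 mm and 10.7 degrees, less where a joint would pass 70% of its speed; a pose out of reach is approached as far as the arm can. A call with a gripper value outside its range is refused whole. The fingers move at their own pace and stop on an object; the grip force is fixed at half the most. Time passes only in rows, so rows that repeat a pose let the fingers close, or fill a call up. It gives the time, the measured TCP pose, the force, the opening and the grip force at its end, in the units of the state.
- ctrl.get_obs(): the state, without advancing time (a new reading comes with each control period).
- ctrl.camera(name): name is "side" or "top" or "wrist"; returns the picture (480x640x3 uint8, red, green, blue); there is no depth.
- ctrl.calibration(name): a dict with "camera_matrix" (3x3 intrinsics, pixels), "D" ([k1, k2, p1, p2, k3] as OpenCV has them; the pictures are not rectified), "world_from_camera" (4x4, takes a point from camera to world coordinates). Camera axes: x right, y up, looking along -z (the intrinsics and any distortion apply to the point x, -y, -z); pixel columns grow to the right and rows downward; lengths in m; the calibration is good to about 2 mm. A picture is of the moment at which its call begins: read the wrist's pose just before it. calibration takes no time and is no camera call; for the wrist camera it gives the pose at the moment of the call.
- ctrl.hand_in(): hands the job in; it is judged then, once.
The state is a dict: "time_s": time; "q": joint angles; "dq": joint speeds; "joint_efforts": joint torques, N m; "eef_pos": TCP position; "eef_rot": TCP orientation; "wrist_force": force on the tool from outside, world axes, zero at the start; "torque": the same for the moment, N m; "opening": opening from 0.0 (shut) to 1.0 (fully open); "grasp_force": force on a finger pad.
Only numpy, scipy, OpenCV 4.12 (cv2) and the standard library are available. Lean on these libraries where they do the work, as an engineer would, in place of code of your own. Each camera call takes 0.05 s, during which the arm holds its last target. There are 200 camera calls.

## Working session

There is one attempt and no reset: what is moved stays moved. The work goes in short steps, Python scripts to look and compute and a tool call to move; the robot and the scene stay as the last step left them, time stands still between calls to the robot, and variables do not carry over. Pictures are saved under pics/ and viewed, at most 14 in all, crops included, and the job is handed in when it is done.

Besides the shell and the picture viewer there is one more tool, called after ">>>" by a JSON object that holds its "op" and its "data", one argument or row to a line. send_rows: Moves the arm, as the interface text tells. Its arguments: {"type":"object","properties":{"dr":{"type":"array","items":{"type":"array","items":{"type":"number"}}},"xyz":{"type":"array","items":{"type":"array","items":{"type":"number"}}},"jaw":{"type":"array","items":{"type":"number"}}},"required":["dr","xyz","jaw"]}

```bash
ls; mkdir -p pics; cat > h.py <<'E'
import numpy as np,cv2
from bench import ctrl
from scipy.spatial.transform import Rotation as R
def cal(n):
    c=ctrl.calibration(n);return np.array(c["camera_matrix"]),np.array(c["D"]),np.array(c["world_from_camera"])
def ray(n,uv,c=None):
    K,D,T=c or cal(n)
    p=cv2.undistortPoints(np.array(uv,float).reshape(-1,1,2),K,D)[:,0]
    d=np.c_[p[:,0],-p[:,1],-np.ones(len(p))]@T[:3,:3].T
    return T[:3,3],d
def plane(n,uv,z,c=None):
    o,d=ray(n,uv,c);return o+d*((z-o[2])/d[:,2])[:,None]
def proj(n,P,c=None):
    K,D,T=c or cal(n);P=np.atleast_2d(P)
    q=(P-T[:3,3])@T[:3,:3];q=q*[1,-1,-1]
    return cv2.projectPoints(q,np.zeros(3),np.zeros(3),K,D)[0][:,0]
def tri(n1,a,n2,b):
    o1,d1=ray(n1,[a]);o2,d2=ray(n2,[b]);d1=d1[0];d2=d2[0]
    s=np.linalg.lstsq(np.c_[d1,-d2],o2-o1,rcond=None)[0];A=o1+s[0]*d1;B=o2+s[1]*d2
    return (A+B)/2,np.linalg.norm(A-B)
def snap(n,f):
    c=cal(n);im=ctrl.camera(n)[:,:,::-1].copy();cv2.imwrite(f"pics/{f}.png",im);return im,c
def rot():
    q=np.array(ctrl.get_obs()["eef_rot"]);return R.from_quat(q[[1,2,3,0]])
E
python3 - <<'E'
from h import *
np.set_printoptions(precision=3,suppress=True)
for n in("side","top","wrist"): snap(n,n+"0"); print(n,cal(n)[2],cal(n)[0][0,0],cal(n)[1])
o=ctrl.get_obs();print(o,ctrl.tip_extent);print(rot().as_matrix())
E
```

```text
pics
side [[ 0.687  0.486 -0.54  -0.291]
 [-0.726  0.444 -0.525 -0.867]
 [-0.015  0.753  0.658  1.185]
 [ 0.     0.     0.     1.   ]] 602.9612160759842 [0.065 0.    0.    0.    0.   ]
top [[ 0.052  0.977 -0.207  0.224]
 [-0.999  0.05  -0.017 -0.085]
 [-0.007  0.207  0.978  1.785]
 [ 0.     0.     0.     1.   ]] 600.7138210438519 [-0.201  0.     0.     0.     0.   ]
wrist [[ 0.326  0.907  0.267  0.255]
 [-0.945  0.313  0.09  -0.521]
 [-0.002 -0.281  0.96   0.373]
 [ 0.     0.     0.     1.   ]] 353.1359405306684 [-0.012  0.     0.     0.     0.   ]
{'time_s': 0.15, 'q': array([-1.446,  0.181,  1.608,  0.   ,  1.354, -0.206]), 'dq': array([-0.   , -0.003, -0.002, -0.   ,  0.   , -0.   ]), 'joint_efforts': array([  0.001, -44.526, -35.169,  -0.   ,   0.006,   0.   ]), 'eef_pos': array([ 0.187, -0.543,  0.222]), 'eef_rot': array([-0.001,  0.986,  0.165,  0.   ]), 'wrist_force': array([ 0.359, -0.256, -0.696]), 'torque': array([0.018, 0.034, 0.012]), 'grasp_force': 0.0, 'opening': 0.9981593396292995} 0.019
[[ 0.946  0.325 -0.   ]
 [ 0.325 -0.946  0.001]
 [ 0.    -0.001 -1.   ]]
```

View pics/top0.png

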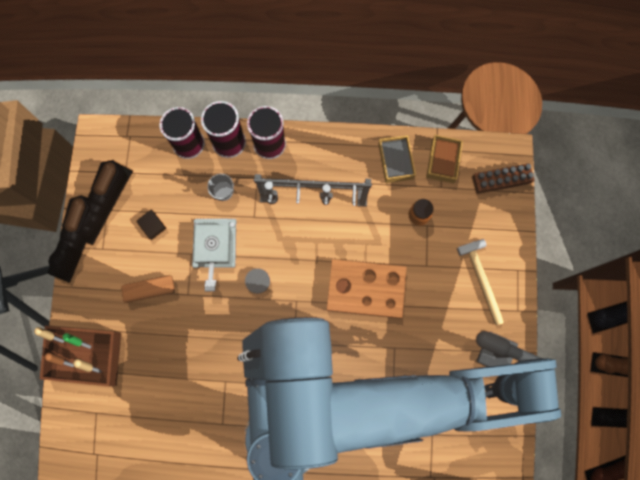

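View pics/side0.png

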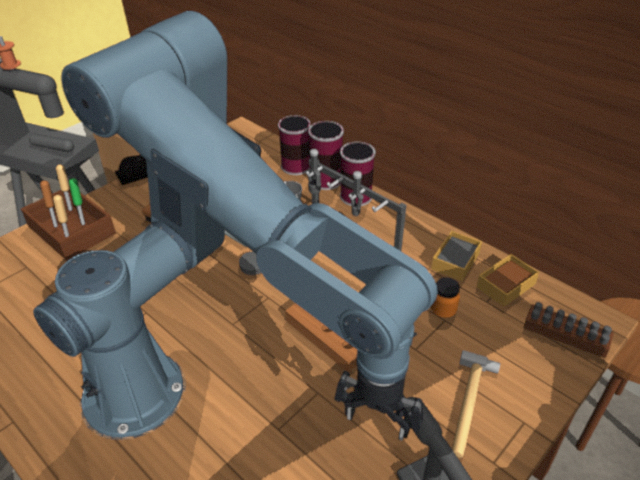

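Top view shows two punches (heads near (269,186) and (327,188)), anvil at (214,243) with its paddle at (210,284), tin at (257,281), and the block at (367,289) with its recess at (343,286). The side view is mostly blocked by the arm.

```bash
python3 - <<'E'
from h import *
np.set_printoptions(precision=4,suppress=True)
im=cv2.imread("pics/top0.png")
cv2.imwrite("pics/crop.png",cv2.resize(im[160:330,180:420],None,fx=3.3,fy=3.3,interpolation=cv2.INTER_CUBIC))
for nm,p,z in [("pocket",(211.5,242.5),.055),("paddle",(210,285),.061),("recess",(343.5,286),.04),("la?",(393,279),.04),("lb?",(370,276),.04),("sa",(391,303),.04),("sb",(367,300.5),.04),("barL",(257,179),.236),("barR",(370,184),.236),("headL",(268.5,185.5),.299),("headR",(326.5,188),.299),("tin",(257,281),.025),("jar",(424,207),.085)]:
    print(nm,plane("top",[p],z)[0])
E
```

```text
pocket [0.5616 0.2464 0.055 ]
paddle [0.4344 0.2389 0.061 ]
recess [ 0.455  -0.1493  0.04  ]
la? [ 0.4828 -0.2938  0.04  ]
lb? [ 0.4884 -0.2258  0.04  ]
sa [ 0.4119 -0.2901  0.04  ]
sb [ 0.4159 -0.2196  0.04  ]
barL [0.7074 0.1035 0.236 ]
barR [ 0.7087 -0.2019  0.236 ]
headL [0.6716 0.0647 0.299 ]
headR [ 0.6723 -0.0853  0.299 ]
tin [0.4585 0.1063 0.025 ]
jar [ 0.6941 -0.3749  0.085 ]
```

View pics/crop.png

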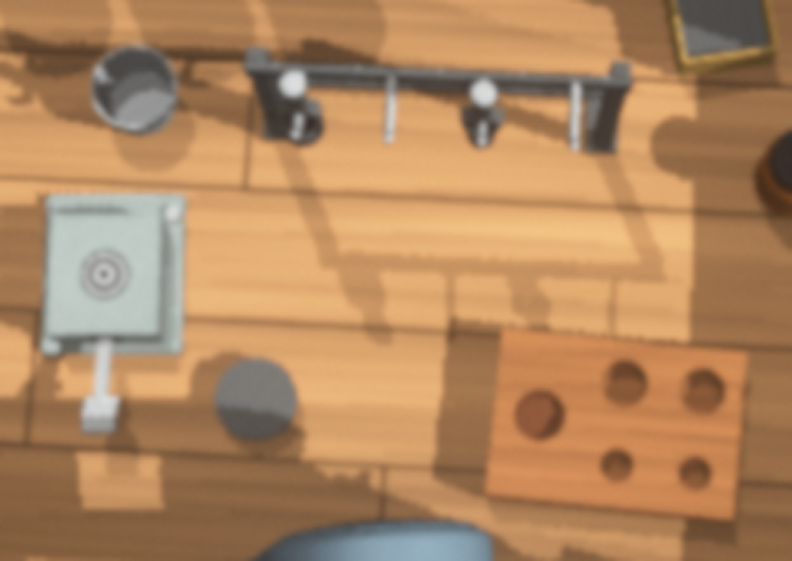

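The crop confirms the layout: the left punch (≈(298,110)) looks wide-tubed and the right one (≈(483,120)) narrower. The first moves go towards the anvil.

>>> {"op": "send_rows", "data": {
  "dr": [
    [0,0,1],
    [0,0,2],
    [0,0,3.16],
    [0,0,3.16],
    [0,0,3.16],
    [0,0,3.16],
    [0,0,3.16],
    [0,0,3.16]
  ],
  "xyz": [
    [4,-2,-4],
    [9,-6,-5.8],
    [14,-9,-5.8],
    [19,-12,-5.8],
    [24,-16,-5.8],
    [29,-19,-5.8],
    [33,-22,-5.8],
    [36,-24,-5.8]
  ],
  "jaw": [0,0,0,0,0,0,0,0]
}}

```text
time_s: 1.15
eef_pos: [0.4501, -0.1978, 0.2802]
eef_rot: [-0.0, 1.0, 0.001, -0.0]
wrist_force: [0.0, -1.7, 0.8]
opening: 0.005
grasp_force: 0.0
```

Aligned with the world now: tool shift = (dx, −dy, −dz).

>>> {"op": "send_rows", "data": {
  "dr": [
    [0,0,0],
    [0,0,0],
    [0,0,0],
    [0,0,0],
    [0,0,0],
    [0,0,0],
    [0,0,0],
    [0,0,0]
  ],
  "xyz": [
    [0.5,-6,0.5],
    [1,-12,1],
    [2,-18,1.5],
    [3,-24,2],
    [4,-30,2.5],
    [4,-36,3],
    [4,-42,3],
    [4,-43.8,3]
  ],
  "jaw": [0,0,0,0,0,0,0,0]
}}

```text
time_s: 2.15
eef_pos: [0.4884, 0.2411, 0.2498]
eef_rot: [-0.0, 1.0, 0.002, -0.0]
wrist_force: [-0.1, -1.2, -0.5]
opening: -0.006
grasp_force: 0.0
```

```bash
python3 - <<'E'
from h import *
im,c=snap("wrist","w1");np.savez("w1.npz",K=c[0],D=c[1],T=c[2]);print(ctrl.tip_extent,ctrl.get_obs()["eef_pos"])
print(proj("wrist",[[.5616,.2464,.055],[.4344,.2389,.061]],c))
E
```

```text
0.019 [0.48853324 0.24145893 0.24989353]
[[320.08559882 134.34990459]
 [327.26289221 263.6046154 ]]
```

View pics/w1.png

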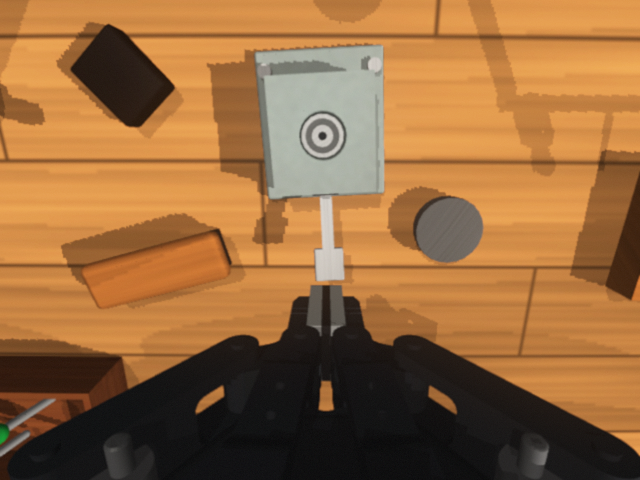

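The wrist view shows the pocket rings at (322.5,134.5) and the paddle at (329,264), both within 2–3 mm of prediction. Pressing the paddle next.

>>> {"op": "send_rows", "data": {
  "dr": [
    [0,0,0],
    [0,0,0],
    [0,0,0],
    [0,0,0],
    [0,0,0],
    [0,0,0],
    [0,0,0],
    [0,0,0]
  ],
  "xyz": [
    [-3,0.2,4],
    [-5.4,0.4,9],
    [-5.4,0.4,13],
    [-5.4,0.4,15.5],
    [-5.4,0.4,17],
    [-5.4,0.4,18.3],
    [-5.4,0.4,19.5],
    [-5.4,0.4,20.2]
  ],
  "jaw": [0,0,0,0,0,0,0,0]
}}

```text
time_s: 3.2
eef_pos: [0.4354, 0.234, 0.0481]
eef_rot: [0.0, 1.0, -0.0, -0.0]
wrist_force: [-2.5, -1.2, 3.6]
opening: -0.0
grasp_force: 1.7
```

```bash
python3 - <<'E'
from h import *
o=ctrl.get_obs();print(o["eef_pos"],o["wrist_force"])
E
```

```text
[0.43539015 0.23398772 0.04808854] [-2.50514316 -1.19862471  3.60670294]
```

>>> {"op": "send_rows", "data": {
  "dr": [
    [0,0,0],
    [0,0,0],
    [0,0,0],
    [0,0,0],
    [0,0,0],
    [0,0,0],
    [0,0,0],
    [0,0,0]
  ],
  "xyz": [
    [0,0,0.2],
    [0,0,0.3],
    [0,0,0.4],
    [0,0,0.5],
    [0,0,0.5],
    [0,0,0.5],
    [0,0,0.5],
    [0,0,0.5]
  ],
  "jaw": [0,0,0,0,0,0,0,0]
}}

```text
time_s: 4.2
eef_pos: [0.4354, 0.2342, 0.0434]
eef_rot: [-0.0, 1.0, -0.0, 0.0]
wrist_force: [-1.5, 0.4, 3.2]
opening: 0.0
grasp_force: 1.4
```

>>> {"op": "send_rows", "data": {
  "dr": [
    [0,0,0],
    [0,0,0],
    [0,0,0],
    [0,0,0],
    [0,0,0],
    [0,0,0],
    [0,0,0],
    [0,0,0]
  ],
  "xyz": [
    [0,0,0.1],
    [0,0,0.2],
    [0,0,0.3],
    [0,0,0.3],
    [0,0,0.3],
    [0,0,-4],
    [0,0,-8],
    [0,0,-12]
  ],
  "jaw": [0,0,0,0,0,0,0,0]
}}

```text
time_s: 5.2
eef_pos: [0.4355, 0.2339, 0.1645]
eef_rot: [0.0, 1.0, -0.0, 0.0]
wrist_force: [0.5, -0.1, -0.5]
opening: 0.004
grasp_force: 0.0
```

>>> {"op": "send_rows", "data": {
  "dr": [
    [0,0,0],
    [0,0,0],
    [0,0,0],
    [0,0,0],
    [0,0,0],
    [0,0,0],
    [0,0,0],
    [0,0,0]
  ],
  "xyz": [
    [1,-0.2,-3],
    [6,-0.5,-3],
    [10,-0.5,-3],
    [12,-0.8,-3],
    [12,-0.8,-3],
    [12,-0.8,-3],
    [12,-0.8,-3],
    [12,-0.8,-3]
  ],
  "jaw": [80,80,80,80,80,80,80,80]
}}

```text
time_s: 6.2
eef_pos: [0.5549, 0.2422, 0.1935]
eef_rot: [-0.0, 1.0, 0.0, 0.0]
wrist_force: [-0.3, -1.4, 1.0]
opening: 0.797
grasp_force: 0.0
```

```bash
python3 - <<'E'
from h import *
im,c=snap("wrist","w2");print(ctrl.get_obs()["eef_pos"])
print(proj("wrist",[[.5616,.244,.055],[.5616,.244,.069],[.4344,.2369,.061],[.4344,.2369,.026]],c))
E
```

```text
[0.55497238 0.24218733 0.19353914]
[[323.02651233 216.65273198]
 [322.88182331 220.47418556]
 [330.75660681 352.2366718 ]
 [330.32289733 332.14571169]]
```

View pics/w2.png

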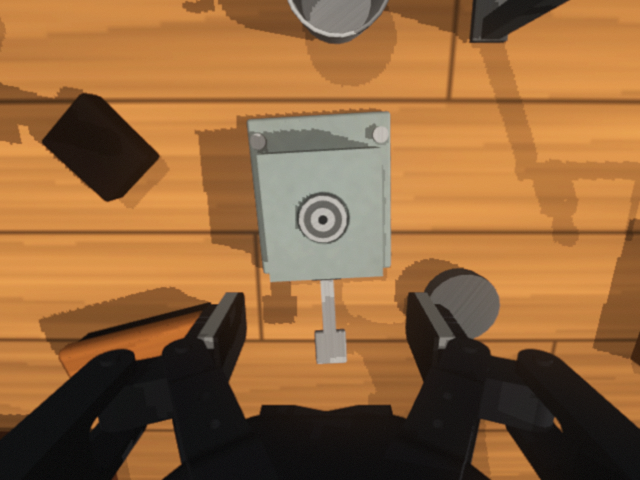

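The die (ring centre ≈(323,219)) casts a shadow and looks raised. The paddle is near (331,346). I'll measure both precisely.

```bash
python3 - <<'E'
from h import *
np.set_printoptions(precision=4,suppress=True)
im=cv2.imread("pics/w2.png");c=cal("wrist")
hsv=cv2.cvtColor(im,cv2.COLOR_BGR2HSV)
m=((hsv[...,1]<40)&(hsv[...,2]>150)).astype(np.uint8);m[:,:300]=0;m[:,360:]=0;m[:322]=0;m[380:]=0
ys,xs=np.nonzero(m);print("paddle",xs.min(),xs.max(),ys.min(),ys.max(),xs.mean(),ys.mean())
for z in(.026,.04,.061):print(z,plane("wrist",[[315,ys.max()],[331,ys.min()],[xs.min(),350],[xs.max(),350]],z,c))
g=cv2.cvtColor(im,cv2.COLOR_BGR2GRAY)[180:260,280:366]
g=cv2.resize(g,None,fx=4,fy=4,interpolation=cv2.INTER_CUBIC)
for p2 in (30,):
  r=cv2.HoughCircles(g,cv2.HOUGH_GRADIENT_ALT,1.5,4,param1=150,param2=0.6,minRadius=20,maxRadius=130)
  if r is not None:
    for q in r.reshape(-1,3): print(q[0]/4+280,q[1]/4+180,q[2]/4)
cv2.imwrite("pics/w2c.png",cv2.resize(im[180:380,260:390],None,fx=3,fy=3,interpolation=cv2.INTER_CUBIC))
E
```

```text
paddle 317 345 322 362 330.89915966386553 344.7731092436975
0.026 [[0.399  0.2528 0.026 ]
 [0.4462 0.2363 0.026 ]
 [0.4135 0.2506 0.026 ]
 [0.4136 0.2215 0.026 ]]
0.04 [[0.409  0.2523 0.04  ]
 [0.4541 0.2365 0.04  ]
 [0.4229 0.2502 0.04  ]
 [0.4229 0.2224 0.04  ]]
0.061 [[0.424  0.2516 0.061 ]
 [0.4659 0.2368 0.061 ]
 [0.4369 0.2496 0.061 ]
 [0.4369 0.2237 0.061 ]]
322.75 219.75 23.948298
315.25 215.625 19.608208
322.75 219.75 18.903852
322.75 219.75 12.041496
```

View pics/w2c.png

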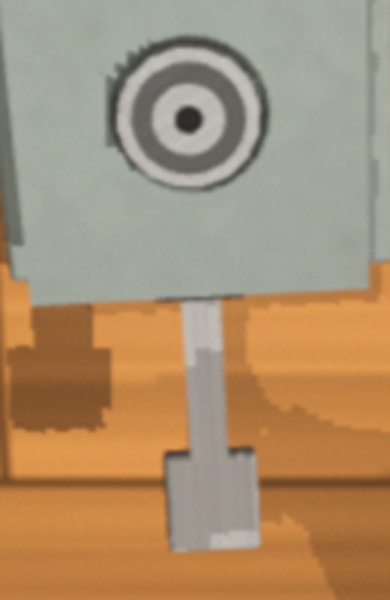

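The die is raised (≈(322.75,219.75) fits z = 0.069) and the paddle width fits z ≈ 0.026. Now grip the die.

>>> {"op": "send_rows", "data": {
  "dr": [
    [0,0,0],
    [0,0,0],
    [0,0,0],
    [0,0,0],
    [0,0,0],
    [0,0,0],
    [0,0,0],
    [0,0,0]
  ],
  "xyz": [
    [0.7,-0.2,4],
    [0.7,-0.2,8],
    [0.7,-0.2,10.5],
    [0.7,-0.2,11.5],
    [0.7,-0.2,11.9],
    [0.7,-0.2,11.9],
    [0.7,-0.2,11.9],
    [0.7,-0.2,11.9]
  ],
  "jaw": [75,75,75,70,65,62,60,58]
}}

```text
time_s: 7.25
eef_pos: [0.5629, 0.2442, 0.0752]
eef_rot: [-0.0, 1.0, -0.0, 0.001]
wrist_force: [0.0, 0.1, 0.0]
opening: 0.579
grasp_force: 0.0
```

>>> {"op": "send_rows", "data": {
  "dr": [
    [0,0,0],
    [0,0,0],
    [0,0,0],
    [0,0,0],
    [0,0,0],
    [0,0,0],
    [0,0,0],
    [0,0,0]
  ],
  "xyz": [
    [0,0,0],
    [0,0,0],
    [0,0,0],
    [0,0,0],
    [0,0,0],
    [0,0,0],
    [0,0,0],
    [0,0,0]
  ],
  "jaw": [50,40,20,20,20,20,20,20]
}}

```text
time_s: 8.25
eef_pos: [0.5623, 0.244, 0.0743]
eef_rot: [0.0, 1.0, -0.0, -0.0]
wrist_force: [-0.3, 0.1, -1.0]
opening: 0.201
grasp_force: 0.0
```

>>> {"op": "send_rows", "data": {
  "dr": [
    [0,0,0],
    [0,0,0],
    [0,0,0],
    [0,0,0],
    [0,0,0],
    [0,0,0],
    [0,0,0],
    [0,0,0]
  ],
  "xyz": [
    [0,0,-3],
    [0,0,-6],
    [0,0,-6],
    [0,0,-6],
    [0,0,-6],
    [0,0,-6],
    [0,0,-6],
    [0,0,-6]
  ],
  "jaw": [20,20,47,47,47,47,47,47]
}}

```text
time_s: 9.25
eef_pos: [0.5623, 0.244, 0.1341]
eef_rot: [0.0, 1.0, -0.0, -0.0]
wrist_force: [0.3, -0.5, 0.6]
opening: 0.472
grasp_force: 0.0
```

```bash
python3 - <<'E'
from h import *
im,c=snap("wrist","w3");print(ctrl.get_obs()["eef_pos"])
print(proj("wrist",[[.5621,.244,.055],[.5621,.244,.069]],c))
E
```

```text
[0.56235356 0.24404954 0.13418801]
[[325.01646406 245.51036022]
 [324.95611848 251.96292571]]
```

View pics/w3.png

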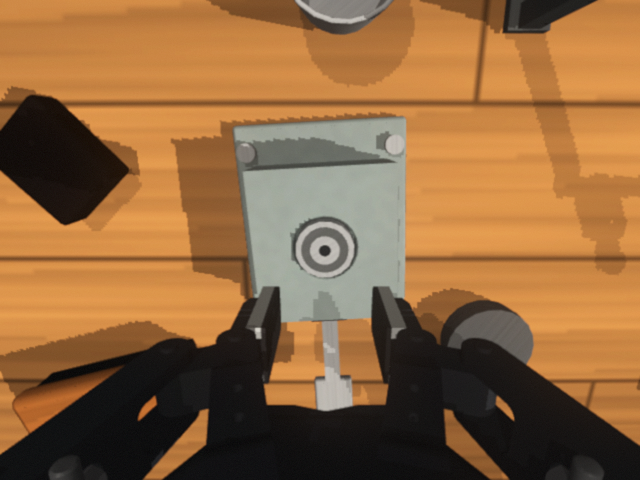

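The die is still in place at ≈(325,250) and the open pads' tips are near (277,288) and (375,288). I'll work out the real tip height at this opening.

```bash
python3 - <<'E'
from h import *
np.set_printoptions(precision=4,suppress=True)
c=cal("wrist");im=cv2.imread("pics/w3.png")
o,d=ray("wrist",[[279,288],[373,288]],c)
for x in(.551,.5623,.5733):print(x,(o+d*((x-o[0])/d[:,0])[:,None]))
g=cv2.cvtColor(im,cv2.COLOR_BGR2GRAY)[205:290,280:370]
g=cv2.resize(g,None,fx=4,fy=4,interpolation=cv2.INTER_CUBIC)
r=cv2.HoughCircles(g,cv2.HOUGH_GRADIENT_ALT,1.5,4,param1=150,param2=0.6,minRadius=30,maxRadius=150)
for q in r.reshape(-1,3):
    u=[q[0]/4+280,q[1]/4+205];print(u,q[2]/4)
    for z in(.054,.069):print(z,plane("wrist",[[u[0]-q[2]/4,u[1]],[u[0]+q[2]/4,u[1]]],z,c))
E
```

```text
0.551 [[0.551  0.2701 0.1007]
 [0.551  0.2165 0.1006]]
0.5623 [[0.5623 0.2665 0.1259]
 [0.5623 0.2202 0.1258]]
0.5733 [[0.5733 0.263  0.1504]
 [0.5733 0.2237 0.1503]]
[np.float32(325.375), np.float32(249.25)] 28.93659
0.054 [[0.5591 0.2638 0.054 ]
 [0.5591 0.2238 0.054 ]]
0.069 [[0.5639 0.2624 0.069 ]
 [0.564  0.2251 0.069 ]]
[np.float32(325.375), np.float32(249.25)] 23.106483
0.054 [[0.5591 0.2597 0.054 ]
 [0.5591 0.2278 0.054 ]]
0.069 [[0.564  0.2587 0.069 ]
 [0.564  0.2288 0.069 ]]
[np.float32(338.5), np.float32(250.75)] 19.474386
0.054 [[0.558  0.2482 0.054 ]
 [0.558  0.2212 0.054 ]]
0.069 [[0.5629 0.2479 0.069 ]
 [0.563  0.2227 0.069 ]]
[np.float32(325.375), np.float32(249.25)] 14.603304
0.054 [[0.5591 0.2539 0.054 ]
 [0.5591 0.2337 0.054 ]]
0.069 [[0.564  0.2532 0.069 ]
 [0.564  0.2343 0.069 ]]
```

```bash
python3 - <<'E'
from h import *
np.set_printoptions(precision=4,suppress=True)
c3=cal("wrist");e3=ctrl.get_obs()["eef_pos"]
w=np.load("w1.npz");c1=(w["K"],w["D"],w["T"])
T2=c3[2].copy();T2[:3,3]+=np.array([.55497,.24219,.19354])-e3
for f,c,e,box,pads in(("w1",c1,[.4885,.2415,.2499],(100,170,290,356),[[310,287],[326,287],[344,287]]),("w2",(c3[0],c3[1],T2),[.555,.2422,.1935],(180,260,280,366),[[243,293],[407,293]])):
    im=cv2.imread(f"pics/{f}.png");g=cv2.cvtColor(im,cv2.COLOR_BGR2GRAY)[box[0]:box[1],box[2]:box[3]]
    g=cv2.resize(g,None,fx=4,fy=4,interpolation=cv2.INTER_CUBIC)
    r=cv2.HoughCircles(g,cv2.HOUGH_GRADIENT_ALT,1.5,4,param1=150,param2=0.6,minRadius=20,maxRadius=130)
    for q in r.reshape(-1,3)[:2]:
        u=[q[0]/4+box[2],q[1]/4+box[0]];rr=q[2]/4;print(f,u,rr)
        for z in(.054,.069):
            P=plane("wrist",[[u[0]-rr,u[1]],[u[0]+rr,u[1]]],z,c);print(z,P.mean(0),P[0,1]-P[1,1])
    o,d=ray("wrist",pads,c);x=e[0]+.011;print("tips",(o+d*((x-o[0])/d[:,0])[:,None])-e)
E
```

```text
w1 [np.float32(321.5), np.float32(135.625)] 21.69953
0.054 [0.5605 0.2451 0.054 ] 0.04102568069977244
0.069 [0.5605 0.2449 0.069 ] 0.03925548230021683
w1 [np.float32(321.5), np.float32(135.625)] 24.494709
0.054 [0.5605 0.2451 0.054 ] 0.04631087267605316
0.069 [0.5605 0.2449 0.069 ] 0.044312625936575506
tips [[ 0.011   0.0056  0.0153]
 [ 0.011  -0.0011  0.0152]
 [ 0.011  -0.0086  0.0152]]
w2 [np.float32(322.75), np.float32(219.75)] 23.948298
0.054 [0.5587 0.2442 0.054 ] 0.040528531903423676
0.069 [0.5622 0.2441 0.069 ] 0.038442224890396226
w2 [np.float32(315.25), np.float32(215.625)] 19.608208
0.054 [0.5623 0.2506 0.054 ] 0.03307423023074829
0.069 [0.5656 0.2501 0.069 ] 0.03137165194231378
tips [[ 0.011   0.0328  0.0214]
 [ 0.011  -0.0334  0.0212]]
```

Tip and die heights are ambiguous: the die may be only about 6 mm up, meaning a half press. I'll settle it by pressing further until the stop is felt.

>>> {"op": "send_rows", "data": {
  "dr": [
    [0,0,0],
    [0,0,0],
    [0,0,0],
    [0,0,0],
    [0,0,0],
    [0,0,0],
    [0,0,0],
    [0,0,0]
  ],
  "xyz": [
    [-4,0.3,0],
    [-9,0.6,0],
    [-13,0.8,0],
    [-13,0.8,4],
    [-13,0.8,7],
    [-13,0.8,9],
    [-13,0.8,9.3],
    [-13,0.8,9.4]
  ],
  "jaw": [0,0,0,0,0,0,0,0]
}}

```text
time_s: 10.3
eef_pos: [0.4328, 0.2362, 0.0408]
eef_rot: [-0.0, 1.0, -0.0, 0.0]
wrist_force: [-0.2, 0.2, 0.3]
opening: -0.005
grasp_force: 0.0
```

>>> {"op": "send_rows", "data": {
  "dr": [
    [0,0,0],
    [0,0,0],
    [0,0,0],
    [0,0,0],
    [0,0,0],
    [0,0,0],
    [0,0,0],
    [0,0,0]
  ],
  "xyz": [
    [0,0,0.1],
    [0,0,0.2],
    [0,0,0.3],
    [0,0,0.4],
    [0,0,0.5],
    [0,0,0.5],
    [0,0,0.5],
    [0,0,0.5]
  ],
  "jaw": [0,0,0,0,0,0,0,0]
}}

```text
time_s: 11.3
eef_pos: [0.4326, 0.2361, 0.0354]
eef_rot: [-0.0, 1.0, -0.0, 0.0]
wrist_force: [1.4, 1.4, 2.1]
opening: -0.004
grasp_force: 1.0
```

>>> {"op": "send_rows", "data": {
  "dr": [
    [0,0,0],
    [0,0,0],
    [0,0,0],
    [0,0,0],
    [0,0,0],
    [0,0,0],
    [0,0,0],
    [0,0,0]
  ],
  "xyz": [
    [0,0,0.1],
    [0,0,0.2],
    [0,0,0.3],
    [0,0,0.4],
    [0,0,0.5],
    [0,0,0.5],
    [0,0,0.5],
    [0,0,0.5]
  ],
  "jaw": [0,0,0,0,0,0,0,0]
}}

```text
time_s: 12.3
eef_pos: [0.4322, 0.236, 0.0302]
eef_rot: [0.0, 1.0, -0.0, -0.0]
wrist_force: [0.8, 0.5, 1.4]
opening: -0.003
grasp_force: 0.8
```

>>> {"op": "send_rows", "data": {
  "dr": [
    [0,0,0],
    [0,0,0],
    [0,0,0],
    [0,0,0],
    [0,0,0],
    [0,0,0],
    [0,0,0],
    [0,0,0]
  ],
  "xyz": [
    [0,0,0.1],
    [0,0,0.2],
    [0,0,0.3],
    [0,0,0.4],
    [0,0,0.4],
    [0,0,0.4],
    [0,0,0.4],
    [0,0,0.4]
  ],
  "jaw": [0,0,0,0,0,0,0,0]
}}

```text
time_s: 13.3
eef_pos: [0.4322, 0.236, 0.0262]
eef_rot: [0.0, 1.0, -0.0, -0.0]
wrist_force: [0.4, 1.2, 0.7]
opening: 0.001
grasp_force: 0.5
```

>>> {"op": "send_rows", "data": {
  "dr": [
    [0,0,0],
    [0,0,0],
    [0,0,0],
    [0,0,0],
    [0,0,0],
    [0,0,0],
    [0,0,0],
    [0,0,0]
  ],
  "xyz": [
    [0,0,0.1],
    [0,0,0.2],
    [0,0,0.3],
    [0,0,0.3],
    [0,0,0.3],
    [0,0,0.3],
    [0,0,0.3],
    [0,0,0.3]
  ],
  "jaw": [0,0,0,0,0,0,0,0]
}}

```text
time_s: 14.3
eef_pos: [0.4324, 0.2361, 0.0233]
eef_rot: [-0.0, 1.0, -0.0, 0.0]
wrist_force: [0.2, 1.6, 1.8]
opening: 0.003
grasp_force: 0.8
```

```bash
python3 - <<'E'
from h import *
c=cal("wrist");o=ctrl.get_obs();print(o["eef_pos"],o["wrist_force"])
im,c=snap("wrist","w4");e=o["eef_pos"]
print(proj("wrist",[e,e-[0,0,.019],e-[0,0,.019]+[.011,0,0],[.5605,.2448,.054],[.5605,.2448,.069]],c))
E
```

```text
[0.43242804 0.23607843 0.02328747] [0.1938646  1.56005055 1.77805005]
[[ 324.44117361  295.24494986]
 [ 324.60202537  279.48412547]
 [ 324.60111194  259.59163957]
 [ 293.52004913  -67.26824643]
 [ 288.15811673 -100.6705447 ]]
```

View pics/w4.png

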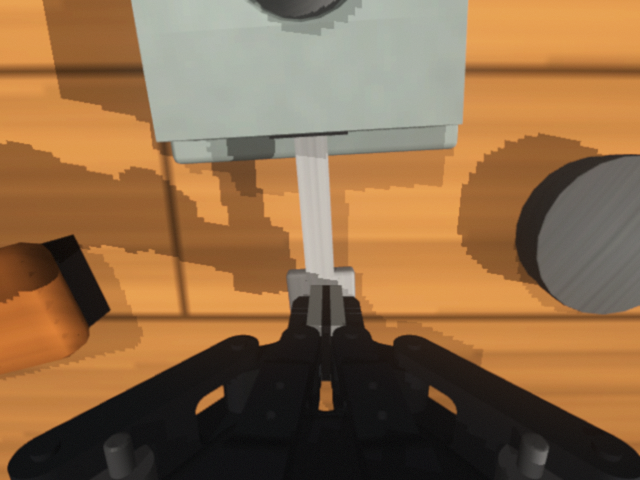

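Die wall now clearly stands out of the anvil (bottom at ≈(297,18)); the tips sit at (324,287), i.e. almost at TCP height. A little further to the stop.

>>> {"op": "send_rows", "data": {
  "dr": [
    [0,0,0],
    [0,0,0],
    [0,0,0],
    [0,0,0],
    [0,0,0],
    [0,0,0],
    [0,0,0],
    [0,0,0]
  ],
  "xyz": [
    [0,0,0.1],
    [0,0,0.2],
    [0,0,0.3],
    [0,0,0.4],
    [0,0,0.4],
    [0,0,0.4],
    [0,0,0.4],
    [0,0,0.4]
  ],
  "jaw": [0,0,0,0,0,0,0,0]
}}

```text
time_s: 15.35
eef_pos: [0.4323, 0.2361, 0.0193]
eef_rot: [-0.0, 1.0, -0.0, -0.0]
wrist_force: [2.2, -0.7, 2.3]
opening: -0.002
grasp_force: 1.2
```

>>> {"op": "send_rows", "data": {
  "dr": [
    [0,0,0],
    [0,0,0],
    [0,0,0],
    [0,0,0],
    [0,0,0],
    [0,0,0],
    [0,0,0],
    [0,0,0]
  ],
  "xyz": [
    [0,0,0.1],
    [0,0,0.2],
    [0,0,0.3],
    [0,0,0.3],
    [0,0,0.3],
    [0,0,0.3],
    [0,0,0.3],
    [0,0,0.3]
  ],
  "jaw": [0,0,0,0,0,0,0,0]
}}

```text
time_s: 16.35
eef_pos: [0.4327, 0.2362, 0.0179]
eef_rot: [0.0, 1.0, 0.0, 0.0]
wrist_force: [-5.4, -2.7, 21.5]
opening: 0.0
grasp_force: 11.0
```

Stop found (21 N). Now up and over the die, then feel for the anvil's face with the open tips to get the true tip height.

>>> {"op": "send_rows", "data": {
  "dr": [
    [0,0,0],
    [0,0,0],
    [0,0,0],
    [0,0,0],
    [0,0,0],
    [0,0,0],
    [0,0,0],
    [0,0,0]
  ],
  "xyz": [
    [0,0,-4],
    [0,0,-8],
    [0,0,-12],
    [2,0,-13],
    [6,-0.3,-13],
    [10,-0.5,-13],
    [13,-0.8,-13],
    [13,-0.8,-13]
  ],
  "jaw": [0,0,0,65,65,65,65,65]
}}

```text
time_s: 17.35
eef_pos: [0.5628, 0.2437, 0.1449]
eef_rot: [0.0, 1.0, -0.0, -0.001]
wrist_force: [-0.6, 0.3, -0.0]
opening: 0.651
grasp_force: 0.0
```

```bash
cat >> h.py <<'E'
def circ(im,x0,x1,y0,y1,rmin,rmax,s=4,p=.6):
    g=cv2.cvtColor(im,cv2.COLOR_BGR2GRAY)[y0:y1,x0:x1];g=cv2.resize(g,None,fx=s,fy=s,interpolation=cv2.INTER_CUBIC)
    r=cv2.HoughCircles(g,cv2.HOUGH_GRADIENT_ALT,1.5,4,param1=150,param2=p,minRadius=rmin*s,maxRadius=rmax*s)
    return [] if r is None else [(q[0]/s+x0,q[1]/s+y0,q[2]/s) for q in r.reshape(-1,3)]
E
python3 - <<'E'
from h import *
np.set_printoptions(precision=4,suppress=True)
im,c=snap("wrist","w5");print(ctrl.get_obs()["eef_pos"])
for q in circ(im,270,370,190,300,8,35):
    print(np.round(q,1));P=plane("wrist",[[q[0]-q[2],q[1]],[q[0]+q[2],q[1]]],.069,c);print(P.mean(0),P[0,1]-P[1,1])
E
```

```text
[0.5615 0.2438 0.1448]
[324.  251.5  23. ]
[0.5592 0.2443 0.069 ] 0.03122438312253087
[324.8 250.   14.5]
[0.5603 0.2438 0.069 ] 0.019730576125276733
[324.8 250.   28.3]
[0.5603 0.2438 0.069 ] 0.03839745889689175
[337.1 247.8  17.8]
[0.5619 0.2354 0.069 ] 0.02412216378053192
[334.9 250.4  19.8]
[0.56   0.2369 0.069 ] 0.026852016172150273
[329.6 261.2  16.1]
[0.5522 0.2404 0.069 ] 0.02200482017814115
```

The die centre at z = 0.069 now agrees with the first view (x 0.5603), so it's fully raised. Descending carefully.

>>> {"op": "send_rows", "data": {
  "dr": [
    [0,0,0],
    [0,0,0],
    [0,0,0],
    [0,0,0],
    [0,0,0],
    [0,0,0],
    [0,0,0],
    [0,0,0]
  ],
  "xyz": [
    [0,0,4],
    [-0.1,0,6.5],
    [-0.1,0,7.5],
    [-0.1,0,8],
    [-0.1,0,8.3],
    [-0.1,0,8.5],
    [-0.1,0,8.7],
    [-0.1,0,8.7]
  ],
  "jaw": [65,65,65,65,65,65,65,65]
}}

```text
time_s: 18.4
eef_pos: [0.5614, 0.2441, 0.0594]
eef_rot: [-0.0, 1.0, -0.0, 0.0]
wrist_force: [0.1, -0.0, 0.7]
opening: 0.65
grasp_force: 0.0
```

>>> {"op": "send_rows", "data": {
  "dr": [
    [0,0,0],
    [0,0,0],
    [0,0,0],
    [0,0,0],
    [0,0,0],
    [0,0,0],
    [0,0,0],
    [0,0,0]
  ],
  "xyz": [
    [0,0,0.1],
    [0,0,0.2],
    [0,0,0.3],
    [0,0,0.4],
    [0,0,0.4],
    [0,0,0.4],
    [0,0,0.4],
    [0,0,0.4]
  ],
  "jaw": [65,65,65,65,65,65,65,65]
}}

```text
time_s: 19.4
eef_pos: [0.5614, 0.2441, 0.0553]
eef_rot: [-0.0, 1.0, -0.0, 0.0]
wrist_force: [-0.6, 0.0, -0.0]
opening: 0.649
grasp_force: 0.0
```

>>> {"op": "send_rows", "data": {
  "dr": [
    [0,0,0],
    [0,0,0],
    [0,0,0],
    [0,0,0],
    [0,0,0],
    [0,0,0],
    [0,0,0],
    [0,0,0]
  ],
  "xyz": [
    [0,0,0],
    [0,0,0],
    [0,0,0],
    [0,0,0],
    [0,0,0],
    [0,0,0],
    [0,0,0],
    [0,0,0]
  ],
  "jaw": [55,50,45,40,38,38,38,38]
}}

```text
time_s: 20.4
eef_pos: [0.5614, 0.2441, 0.0554]
eef_rot: [-0.0, 1.0, -0.0, 0.0]
wrist_force: [-1.4, 0.6, 4.9]
opening: 0.419
grasp_force: 59.6
```

>>> {"op": "send_rows", "data": {
  "dr": [
    [0,0,0],
    [0,0,0],
    [0,0,0],
    [0,0,0],
    [0,0,0],
    [0,0,0],
    [0,0,0],
    [0,0,0]
  ],
  "xyz": [
    [0,0,-1],
    [0,0,-2],
    [0,0,-4],
    [0,0,-6],
    [0,0,-9],
    [0,0,-12],
    [0,0,-15],
    [0,0,-15]
  ],
  "jaw": [38,38,38,38,38,38,38,38]
}}

```text
time_s: 21.4
eef_pos: [0.5635, 0.2446, 0.2096]
eef_rot: [-0.001, 1.0, -0.0, 0.004]
wrist_force: [0.7, 0.0, -2.1]
opening: 0.414
grasp_force: 60.1
```

```bash
python3 - <<'E'
from h import *
c=cal("wrist");e=ctrl.get_obs()["eef_pos"];im,c=snap("wrist","w6");print(e)
cv2.imwrite("pics/w6c.png",cv2.resize(im[150:400,180:470],None,fx=2.4,fy=2.4))
print(proj("wrist",[e,e+[0,0,.014],e+[0,0,-.01]],c))
E
```

```text
[0.56351085 0.24460311 0.20964966]
[[324.42941625 295.28964424]
 [324.23240375 309.09639925]
 [324.55169832 286.72065643]]
```

View pics/w6c.png

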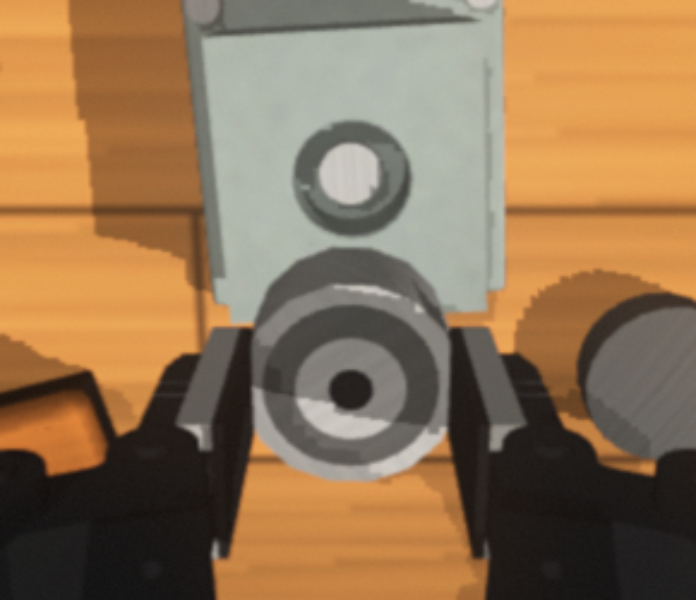

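The crop shows the die held level between the pads (centre ≈(326,312) full-frame) and an empty pocket. Going to look at the block.

>>> {"op": "send_rows", "data": {
  "dr": [
    [0,0,0],
    [0,0,0],
    [0,0,0],
    [0,0,0],
    [0,0,0],
    [0,0,0],
    [0,0,0],
    [0,0,0]
  ],
  "xyz": [
    [-3,5,-2],
    [-6,10,-4],
    [-9,16,-4],
    [-12,22,-4],
    [-14,28,-4],
    [-16,34,-4],
    [-16,39,-4],
    [-16,42,-4]
  ],
  "jaw": [38,38,38,38,38,38,38,38]
}}

```text
time_s: 22.45
eef_pos: [0.3999, -0.1782, 0.244]
eef_rot: [-0.0, 1.0, -0.002, -0.001]
wrist_force: [-0.2, -0.3, -1.7]
opening: 0.415
grasp_force: 60.4
```

```bash
cat >> h.py <<'E'
def block(im,c,x1=640):
    hsv=cv2.cvtColor(im,cv2.COLOR_BGR2HSV)
    P=[(q,plane("wrist",[q[:2]],.04,c)[0]) for q in circ(im,0,640,0,400,8,50,2,.5)]
    return P
E
python3 - <<'E'
from h import *
np.set_printoptions(precision=4,suppress=True)
c=cal("wrist");e=ctrl.get_obs()["eef_pos"];im,c=snap("wrist","w7");print(e,ctrl.get_obs()["opening"])
for q,p in block(im,c): print(np.round(q,1),p, q[2]/353*.4)
E
```

```text
[ 0.3999 -0.1782  0.244 ] 0.4169890887279344
[326.2 298.5  43.7] [ 0.299  -0.1788  0.04  ] 0.049498685
[326.2 311.2  42.2] [ 0.2834 -0.1788  0.04  ] 0.04786964
[ 42.  153.   45.3] [0.4567 0.1019 0.04  ] 0.051344525
[334.5 303.8  34.4] [ 0.2926 -0.188   0.04  ] 0.03899494
[ 46.5 154.5  42.3] [0.4553 0.0977 0.04  ] 0.047921065
[326.2 311.2  35. ] [ 0.2834 -0.1788  0.04  ] 0.03966571
[ 58.5 148.5  37.8] [0.4609 0.0844 0.04  ] 0.04281599
[373.5 116.2  22. ] [ 0.4895 -0.2242  0.04  ] 0.024876444
[394.5  33.8  40.6] [ 0.5599 -0.2407  0.04  ] 0.046013515
[446.2 118.5  21.4] [ 0.4874 -0.2939  0.04  ] 0.024287334
[ 67.5 158.2  38.8] [0.4515 0.0774 0.04  ] 0.044015925
[ 56.2 156.8  42.6] [0.453  0.0884 0.04  ] 0.0483112
[187.5  43.5  33.1] [ 0.5527 -0.0534  0.04  ] 0.03746343
[345.  315.8  42.5] [ 0.2778 -0.1998  0.04  ] 0.04812574
[328.5 278.2  44.7] [ 0.3232 -0.1813  0.04  ] 0.050696027
[323.2 288.   35.9] [ 0.3117 -0.1755  0.04  ] 0.040636506
[ 51.8 156.   38.2] [0.4538 0.0928 0.04  ] 0.043337014
[297.  150.8  23. ] [ 0.4577 -0.1505  0.04  ] 0.026034636
[297.  156.   21.5] [ 0.4526 -0.1503 
[... 1835 characters left out ...]
  ] 0.012138863
[ 76.5 138.8  16.2] [0.47   0.0647 0.04  ] 0.018405719
[404.2 251.2  14.6] [ 0.3539 -0.2617  0.04  ] 0.016580123
[289.5 159.8  12.9] [ 0.4491 -0.1429  0.04  ] 0.014647043
[257.2 315.8  14.1] [ 0.2779 -0.1012  0.04  ] 0.01596135
[326.2 311.2  10. ] [ 0.2834 -0.1788  0.04  ] 0.011275255
[419.2 282.8  15.9] [ 0.3177 -0.2803  0.04  ] 0.018050577
[ 50.2 389.2  10.3] [0.1778 0.157  0.04  ] 0.011641051
[302.2 303.8  12. ] [ 0.2927 -0.1521  0.04  ] 0.013595474
[429.8 193.5  12.5] [ 0.4154 -0.2838  0.04  ] 0.014175358
[438.8 126.   13.2] [ 0.4806 -0.2873  0.04  ] 0.014909865
[129.   68.2  10.9] [0.5325 0.0032 0.04  ] 0.01230827
[346.5 336.   10.7] [ 0.2519 -0.2019  0.04  ] 0.012175732
```

View pics/w7.png

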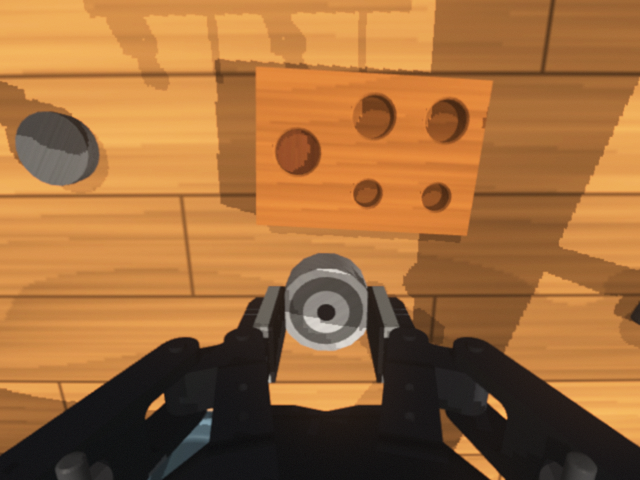

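The block lies undisturbed: recess (297,151), large holes (373,116) and (446,118), small holes (368,193) and (437,196). I'll fit the block's pose and the die's offset in the grip.

```bash
cat >> h.py <<'E'
B=dict(la=(.037,-.072,40),lb=(.037,-.002,40),sa=(-.037,-.072,28),sb=(-.037,-.002,28),rec=(0,.070,44))
def fitblock(im,c,seed,skip=()):
    """seed: x,y,yaw; returns world points of block features by rigid fit on circles near the seed"""
    x,y,a=seed;A=[];W=[];ks=[]
    for k,(bx,by,d) in B.items():
        if k in skip: continue
        s=np.array([x+bx*np.cos(a)-by*np.sin(a),y+bx*np.sin(a)+by*np.cos(a),.04])
        u=proj("wrist",[s],c)[0];dep=np.linalg.norm(c[2][:3,3]-s);r=c[0][0,0]*d/2000/dep
        x0,x1,y0,y1=[int(max(0,v)) for v in(u[0]-2.2*r,u[0]+2.2*r,u[1]-2.2*r,u[1]+2.2*r)]
        cs=[q for q in circ(im,x0,x1,y0,y1,int(r*.8),int(r*1.25)+1,4,.4)]
        if cs:
            q=min(cs,key=lambda q:np.hypot(q[0]-u[0],q[1]-u[1])+2*abs(q[2]-r));A.append((bx,by));W.append(plane("wrist",[q[:2]],.04,c)[0][:2]);ks.append((k,round(float(q[2]/r),2)))
    A=np.array(A);W=np.array(W);a0,w0=A.mean(0),W.mean(0);p=(A-a0);q=(W-w0)
    th=np.arctan2((p[:,0]*q[:,1]-p[:,1]*q[:,0]).sum(),(p*q).sum())
    M=np.array([[np.cos(th),-np.sin(th)],[np.sin(th),np.cos(th)]])
    f=lambda b:(M@(np.array(b[:2])-a0)+w0)
    res=[np.round((f(a_)-w_)*1000,1).tolist() for a_,w_ in zip(A,W)]
    print("block",np.round(f((0,0)),4),"yaw",round(float(np.degrees(th)),2),"res mm",list(zip(ks,res)))
    return {k:np.round(f(v),4).tolist() for k,v in B.items()}
E
python3 - <<'E'
from h import *
im=cv2.imread("pics/w7.png");c=cal("wrist");e=ctrl.get_obs()["eef_pos"]
print(fitblock(im,c,(.452,-.22,-.02)))
print("die off",plane("wrist",[[326.2,311.2]],e[2]+.014,c)[0]-e)
E
```

```text
block [ 0.4543 -0.224 ] yaw -3.6 res mm [(('la', 1.01), [-1.0, 0.3]), (('lb', 1.04), [-2.4, -0.4]), (('sa', 1.1), [1.4, -0.4]), (('sb', 1.06), [1.7, 0.4]), (('rec', 1.03), [0.2, 0.1])]
{'la': [0.4867, -0.2982], 'lb': [0.4911, -0.2284], 'sa': [0.4129, -0.2936], 'sb': [0.4173, -0.2237], 'rec': [0.4587, -0.1542]}
die off [-0.00089774 -0.00080929  0.014     ]
```

Circle fit residuals (2 mm) and yaw are shaky; the block's outline is cleaner, since the camera is above it and no walls show.

```bash
cat >> h.py <<'E'
def outline(im,c,seed=(.45,-.22),z=.04):
    hsv=cv2.cvtColor(im,cv2.COLOR_BGR2HSV)
    m=cv2.inRange(hsv,(4,130,60),(13,255,255));m=cv2.morphologyEx(m,cv2.MORPH_OPEN,np.ones((5,5)))
    n,l,s,ce=cv2.connectedComponentsWithStats(m);u=proj("wrist",[[*seed,z]],c)[0]
    k=1+np.argmax(s[1:,4]*(np.hypot(*(ce[1:]-u).T)<90))
    ct=max(cv2.findContours((l==k).astype(np.uint8),cv2.RETR_EXTERNAL,cv2.CHAIN_APPROX_NONE)[0],key=cv2.contourArea)
    h=cv2.convexHull(ct)[:,0];W=plane("wrist",h,z,c)[:,:2]
    r=cv2.minAreaRect((W*1000).astype(np.float32));b=cv2.boxPoints(r)/1000
    d=[b[1]-b[0],b[2]-b[1]];L=max(d,key=np.linalg.norm);L=L*np.sign(L[1])
    th=np.arctan2(-L[0],L[1]);o=np.array(r[0])/1000
    M=np.array([[np.cos(th),-np.sin(th)],[np.sin(th),np.cos(th)]])
    print("outline",np.round(o,4),"size",np.round(sorted(r[1]),1),"yaw",round(float(np.degrees(th)),2),"area px",s[k,4])
    return {k:np.round(M@np.array(v[:2])+o,4).tolist() for k,v in B.items()}
E
python3 - <<'E'
from h import *
im=cv2.imread("pics/w7.png");c=cal("wrist")
P=outline(im,c)
for k,v in P.items(): print(k,v,np.round(proj("wrist",[[*v,.04]],c)[0],1))
E
```

```text
outline [ 0.4744 -0.1949] size [ 63.1 134.5] yaw 14.82 area px 5712
la [0.5286, -0.255] [405.   71.8]
lb [0.5106, -0.1873] [331.8  92.8]
sa [0.457, -0.2739] [420.  151.4]
sb [0.4391, -0.2063] [350.8 170.1]
rec [0.4565, -0.1272] [270.3 152.3]
```

```bash
python3 - <<'E'
from h import *
im=cv2.imread("pics/w7.png");hsv=cv2.cvtColor(im,cv2.COLOR_BGR2HSV)
for p in((270,90),(330,150),(330,200),(410,160),(470,180),(480,90),(300,220),(450,225),(520,100),(230,150),(200,100),(330,260)): print(p,hsv[p[1],p[0]])
E
```

```text
(270, 90) [ 13 188 213]
(330, 150) [ 13 186 226]
(330, 200) [ 14 189 221]
(410, 160) [ 14 187 225]
(470, 180) [ 13 189 214]
(480, 90) [ 13 184 223]
(300, 220) [ 14 185 223]
(450, 225) [ 14 191 216]
(520, 100) [ 14 167 171]
(230, 150) [ 14 173 162]
(200, 100) [ 16 162 231]
(330, 260) [14 45 97]
```

```bash
sed -i 's/m=cv2.inRange(hsv,(4,130,60),(13,255,255))/hsv=cv2.medianBlur(hsv,5);m=cv2.inRange(hsv,(5,179,180),(15,255,255))/' h.py; python3 - <<'E'
from h import *
im=cv2.imread("pics/w7.png");c=cal("wrist")
P=outline(im,c)
for k,v in P.items(): print(k,v,np.round(proj("wrist",[[*v,.04]],c)[0],1))
E
```

```text
outline [ 0.4528 -0.2232] size [150.6 220.4] yaw -3.26 area px 29173
la [0.4857, -0.2972] [446.4 120.6]
lb [0.4896, -0.2273] [373.7 116.4]
sa [0.4118, -0.293] [435.6 197.1]
sb [0.4157, -0.2231] [367.  193.5]
rec [0.4568, -0.1533] [297.  151.9]
```

```bash
python3 - <<'E'
from h import *
print(ctrl.get_obs()["eef_pos"]);ctrl.camera("wrist");ctrl.camera("wrist")
c=cal("wrist");print(ctrl.get_obs()["eef_pos"]);im,c=snap("wrist","w8");e=ctrl.get_obs()["eef_pos"];print(e,cal("wrist")[2][:3,3]-c[2][:3,3])
P=outline(im,c)
for k,v in P.items(): print(k,v,np.round(proj("wrist",[[*v,.04]],c)[0],1))
q=[q for q in circ(im,270,380,250,370,30,50) ];print(q)
E
```

```text
[ 0.40018396 -0.18060808  0.24406635]
[ 0.40033126 -0.1766307   0.24380674]
[ 0.40048304 -0.17560398  0.2438988 ] [0.00014356 0.00110605 0.00010386]
outline [ 0.4526 -0.2199] size [150.5 221. ] yaw -3.16 area px 29148
la [0.4856, -0.2938] [448.  120.8]
lb [0.4895, -0.2239] [375.1 116.5]
sa [0.4117, -0.2897] [437.1 197.5]
sb [0.4156, -0.2198] [368.4 193.7]
rec [0.4565, -0.15] [298.4 152.3]
[(np.float32(324.0), np.float32(302.125), np.float32(41.959805)), (np.float32(326.625), np.float32(297.25), np.float32(44.241753)), (np.float32(324.75), np.float32(309.25), np.float32(42.321415)), (np.float32(326.625), np.float32(323.5), np.float32(44.10159)), (np.float32(327.375), np.float32(311.5), np.float32(34.37686)), (np.float32(320.625), np.float32(306.625), np.float32(37.522907))]
```

The arm was still settling in the earlier picture; now the outline is 150.5×221 mm with the recess at (0.4565, −0.150), in line with the top view. Approaching.

>>> {"op": "send_rows", "data": {
  "dr": [
    [0,0,0],
    [0,0,0],
    [0,0,0],
    [0,0,0],
    [0,0,0],
    [0,0,0],
    [0,0,0],
    [0,0,0]
  ],
  "xyz": [
    [2,-1,4],
    [4,-2,8],
    [5.2,-2.4,12],
    [5.7,-2.5,14],
    [5.7,-2.5,15],
    [5.7,-2.5,15],
    [5.7,-2.5,15],
    [5.7,-2.5,15]
  ],
  "jaw": [38,38,38,38,38,38,38,38]
}}

```text
time_s: 23.65
eef_pos: [0.4589, -0.1514, 0.0963]
eef_rot: [0.001, 1.0, -0.0, 0.001]
wrist_force: [-0.2, -0.9, -1.6]
opening: 0.417
grasp_force: 60.5
```

```bash
python3 - <<'E'
from h import *
ctrl.camera("top");e=ctrl.get_obs()["eef_pos"];im,c=snap("wrist","w9");print(e)
for q in circ(im,260,400,230,400,10,60):
    P=plane("wrist",[q[:2]],e[2]+.014,c)[0]-e;print(np.round(q,1),np.round(P*1000,1))
E
```

```text
[ 0.45878934 -0.15133543  0.09622122]
[326.8 300.1  42.8] [ 4.3 -1.  14. ]
[329.8 310.6  39.6] [-0.7 -2.4 14. ]
[324.9 310.2  35.4] [-0.5 -0.2 14. ]
[325.2 313.2  44.4] [-1.9 -0.4 14. ]
[318.1 306.1  35.7] [ 1.5  2.7 14. ]
[319.6 300.5  31.4] [ 4.1  2.  14. ]
[334.2 315.1  34.3] [-2.8 -4.3 14. ]
[340.2 300.9  27.4] [ 4.  -6.8 14. ]
[337.6 316.2  30.7] [-3.4 -5.8 14. ]
[337.6 302.4  30.7] [ 3.3 -5.7 14. ]
[314.4 320.   21.8] [-5.2  4.3 14. ]
[329.8 310.6  19.4] [-0.7 -2.4 14. ]
[323.  319.2  14.4] [-4.8  0.6 14. ]
```

>>> {"op": "send_rows", "data": {
  "dr": [
    [0,0,0],
    [0,0,0],
    [0,0,0],
    [0,0,0],
    [0,0,0],
    [0,0,0],
    [0,0,0],
    [0,0,0]
  ],
  "xyz": [
    [-0.1,-0.15,2],
    [-0.1,-0.15,3.2],
    [-0.1,-0.15,3.8],
    [-0.1,-0.15,4.3],
    [-0.1,-0.15,4.7],
    [-0.1,-0.15,5.1],
    [-0.1,-0.15,5.4],
    [-0.1,-0.15,5.4]
  ],
  "jaw": [38,38,38,38,38,38,38,38]
}}

```text
time_s: 24.75
eef_pos: [0.4572, -0.1494, 0.0411]
eef_rot: [-0.0, 1.0, -0.0, -0.0]
wrist_force: [-0.4, -0.4, -1.2]
opening: 0.419
grasp_force: 60.5
```

>>> {"op": "send_rows", "data": {
  "dr": [
    [0,0,0],
    [0,0,0],
    [0,0,0],
    [0,0,0],
    [0,0,0],
    [0,0,0],
    [0,0,0],
    [0,0,0]
  ],
  "xyz": [
    [0,0,0.1],
    [0,0,0.2],
    [0,0,0.2],
    [0,0,0.2],
    [0,0,0.1],
    [0,0,0],
    [0,0,0],
    [0,0,0]
  ],
  "jaw": [38,38,38,45,50,60,66,66]
}}

```text
time_s: 25.75
eef_pos: [0.4573, -0.1494, 0.0412]
eef_rot: [-0.0, 1.0, -0.0, -0.0]
wrist_force: [0.3, -0.0, 0.1]
opening: 0.658
grasp_force: 0.0
```

>>> {"op": "send_rows", "data": {
  "dr": [
    [0,0,0],
    [0,0,0],
    [0,0,0],
    [0,0,0],
    [0,0,0],
    [0,0,0],
    [0,0,0],
    [0,0,0]
  ],
  "xyz": [
    [0,0,-2],
    [0,0,-6],
    [-1.5,2.5,-10],
    [-3,5,-14],
    [-4,7,-18],
    [-4,7,-19],
    [-4,7,-19],
    [-4,7,-19]
  ],
  "jaw": [66,66,66,66,66,66,66,66]
}}

```text
time_s: 26.75
eef_pos: [0.4168, -0.2182, 0.2295]
eef_rot: [-0.001, 1.0, 0.0, -0.001]
wrist_force: [-0.4, 0.6, -1.0]
opening: 0.663
grasp_force: 0.0
```

```bash
python3 - <<'E'
from h import *
ctrl.camera("top");ctrl.camera("top");e=ctrl.get_obs()["eef_pos"];im,c=snap("wrist","w10");print(e)
P=outline(im,c);print(P)
u=proj("wrist",[[*P["rec"],.054],[*P["rec"],.064]],c);print(u)
x,y=map(int,u[0])
for q in circ(im,x-50,x+50,max(0,y-50),y+50,6,35): print(np.round(q,1),plane("wrist",[q[:2]],.054,c)[0][:2]-P["rec"])
E
```

```text
[ 0.41685617 -0.21827379  0.22961593]
outline [ 0.4525 -0.2198] size [150.4 220.7] yaw -3.12 area px 29586
{'la': [0.4855, -0.2937], 'lb': [0.4893, -0.2238], 'sa': [0.4116, -0.2897], 'sb': [0.4154, -0.2198], 'rec': [0.4563, -0.1499]}
[[251.13890731 172.27900868]
 [248.82618879 173.41621462]]
[254.2 172.2  24.3] [ 2.96057682e-05 -2.85712351e-03]
[254.2 172.2  20.6] [ 2.96057682e-05 -2.85712351e-03]
[256.9 165.9  19.9] [ 0.00577622 -0.00556895]
[251.6 172.2  17.4] [ 2.67832920e-05 -4.47714867e-04]
[251.6 163.2  18.3] [ 0.00812012 -0.00090787]
[256.9 165.9  16.6] [ 0.00577622 -0.00556895]
[262.1 177.9  16.2] [-0.00507627 -0.00983455]
[251.6 172.2  11.1] [ 2.67832920e-05 -4.47714867e-04]
```

The die sits in the recess (rings at (251.6,172.2), expected (251.1,172.3)). Before the punches, I'll touch the bare bench to calibrate the fingertip height at a shank-wide opening.

>>> {"op": "send_rows", "data": {
  "dr": [
    [0,0,0],
    [0,0,0],
    [0,0,0],
    [0,0,0],
    [0,0,0],
    [0,0,0],
    [0,0,0],
    [0,0,0]
  ],
  "xyz": [
    [0,-5,0],
    [0,-10,0],
    [0,-15,2],
    [0,-18,6],
    [0,-19,11],
    [0,-19,15],
    [0,-19,17],
    [0,-19,18]
  ],
  "jaw": [16,16,16,16,16,16,16,16]
}}

```text
time_s: 27.9
eef_pos: [0.4161, -0.0287, 0.0496]
eef_rot: [-0.001, 1.0, 0.0, -0.002]
wrist_force: [0.5, 0.2, 0.5]
opening: 0.159
grasp_force: 0.0
```

>>> {"op": "send_rows", "data": {
  "dr": [
    [0,0,0],
    [0,0,0],
    [0,0,0],
    [0,0,0],
    [0,0,0],
    [0,0,0],
    [0,0,0],
    [0,0,0]
  ],
  "xyz": [
    [0,0,0.4],
    [0,0,0.8],
    [0,0,1.2],
    [0,0,1.6],
    [0,0,2.0],
    [0,0,2.4],
    [0,0,2.5],
    [0,0,2.5]
  ],
  "jaw": [16,16,16,16,16,16,16,16]
}}

```text
time_s: 28.9
eef_pos: [0.4173, -0.0294, 0.0262]
eef_rot: [-0.0, 1.0, -0.0, -0.0]
wrist_force: [-1.0, 0.0, 0.5]
opening: 0.162
grasp_force: 0.0
```

>>> {"op": "send_rows", "data": {
  "dr": [
    [0,0,0],
    [0,0,0],
    [0,0,0],
    [0,0,0],
    [0,0,0],
    [0,0,0],
    [0,0,0],
    [0,0,0]
  ],
  "xyz": [
    [0,0,0.2],
    [0,0,0.4],
    [0,0,0.6],
    [0,0,0.7],
    [0,0,0.7],
    [0,0,0.7],
    [0,0,0.7],
    [0,0,0.7]
  ],
  "jaw": [16,16,16,16,16,16,16,16]
}}

```text
time_s: 29.9
eef_pos: [0.4174, -0.0295, 0.0194]
eef_rot: [0.0, 1.0, -0.0, 0.0]
wrist_force: [-1.0, -0.3, -0.0]
opening: 0.158
grasp_force: 0.0
```

>>> {"op": "send_rows", "data": {
  "dr": [
    [0,0,0],
    [0,0,0],
    [0,0,0],
    [0,0,0],
    [0,0,0],
    [0,0,0],
    [0,0,0],
    [0,0,0]
  ],
  "xyz": [
    [0,0,0.1],
    [0,0,0.2],
    [0,0,0.3],
    [0,0,0.3],
    [0,0,0.3],
    [0,0,0.3],
    [0,0,0.3],
    [0,0,0.3]
  ],
  "jaw": [16,16,16,16,16,16,16,16]
}}

```text
time_s: 30.9
eef_pos: [0.4173, -0.0294, 0.0163]
eef_rot: [0.0, 1.0, -0.0, 0.0]
wrist_force: [0.3, 0.4, 0.7]
opening: 0.164
grasp_force: 0.0
```

>>> {"op": "send_rows", "data": {
  "dr": [
    [0,0,0],
    [0,0,0],
    [0,0,0],
    [0,0,0],
    [0,0,0],
    [0,0,0],
    [0,0,0],
    [0,0,0]
  ],
  "xyz": [
    [0,0,0.1],
    [0,0,0.2],
    [0,0,0.3],
    [0,0,0.3],
    [0,0,0.3],
    [0,0,0.3],
    [0,0,0.3],
    [0,0,0.3]
  ],
  "jaw": [16,16,16,16,16,16,16,16]
}}

```text
time_s: 31.9
eef_pos: [0.4173, -0.0294, 0.0133]
eef_rot: [0.0, 1.0, -0.0, 0.0]
wrist_force: [-0.4, -0.0, -0.2]
opening: 0.16
grasp_force: 0.0
```

>>> {"op": "send_rows", "data": {
  "dr": [
    [0,0,0],
    [0,0,0],
    [0,0,0],
    [0,0,0],
    [0,0,0],
    [0,0,0],
    [0,0,0],
    [0,0,0]
  ],
  "xyz": [
    [0,0,0.1],
    [0,0,0.2],
    [0,0,0.3],
    [0,0,0.3],
    [0,0,0.3],
    [0,0,0.3],
    [0,0,0.3],
    [0,0,0.3]
  ],
  "jaw": [16,16,16,16,16,16,16,16]
}}

```text
time_s: 32.9
eef_pos: [0.4173, -0.0294, 0.0103]
eef_rot: [-0.0, 1.0, -0.0, 0.0]
wrist_force: [-0.7, 0.7, 0.6]
opening: 0.162
grasp_force: 0.0
```

>>> {"op": "send_rows", "data": {
  "dr": [
    [0,0,0],
    [0,0,0],
    [0,0,0],
    [0,0,0],
    [0,0,0],
    [0,0,0],
    [0,0,0],
    [0,0,0]
  ],
  "xyz": [
    [0,0,0.1],
    [0,0,0.2],
    [0,0,0.3],
    [0,0,0.4],
    [0,0,0.4],
    [0,0,0.4],
    [0,0,0.4],
    [0,0,0.4]
  ],
  "jaw": [16,16,16,16,16,16,16,16]
}}

```text
time_s: 33.9
eef_pos: [0.4174, -0.0294, 0.0063]
eef_rot: [0.0, 1.0, -0.0, 0.0]
wrist_force: [-0.7, 0.0, 0.0]
opening: 0.156
grasp_force: 0.0
```

>>> {"op": "send_rows", "data": {
  "dr": [
    [0,0,0],
    [0,0,0],
    [0,0,0],
    [0,0,0],
    [0,0,0],
    [0,0,0],
    [0,0,0],
    [0,0,0]
  ],
  "xyz": [
    [0,0,0.1],
    [0,0,0.2],
    [0,0,0.3],
    [0,0,0.4],
    [0,0,0.4],
    [0,0,0.4],
    [0,0,0.4],
    [0,0,0.4]
  ],
  "jaw": [16,16,16,16,16,16,16,16]
}}

```text
time_s: 34.9
eef_pos: [0.4173, -0.0294, 0.0023]
eef_rot: [0.0, 1.0, -0.0, 0.0]
wrist_force: [-0.6, -0.2, -0.3]
opening: 0.159
grasp_force: 0.0
```

>>> {"op": "send_rows", "data": {
  "dr": [
    [0,0,0],
    [0,0,0],
    [0,0,0],
    [0,0,0],
    [0,0,0],
    [0,0,0],
    [0,0,0],
    [0,0,0]
  ],
  "xyz": [
    [0,0,0.1],
    [0,0,0.2],
    [0,0,0.3],
    [0,0,0.4],
    [0,0,0.5],
    [0,0,0.5],
    [0,0,0.5],
    [0,0,0.5]
  ],
  "jaw": [16,16,16,16,16,16,16,16]
}}

```text
time_s: 35.9
eef_pos: [0.4174, -0.0294, -0.0027]
eef_rot: [0.0, 1.0, -0.0, 0.0]
wrist_force: [0.5, 0.6, -0.2]
opening: 0.162
grasp_force: 0.0
```

>>> {"op": "send_rows", "data": {
  "dr": [
    [0,0,0],
    [0,0,0],
    [0,0,0],
    [0,0,0],
    [0,0,0],
    [0,0,0],
    [0,0,0],
    [0,0,0]
  ],
  "xyz": [
    [0,0,0.1],
    [0,0,0.2],
    [0,0,0.3],
    [0,0,0.4],
    [0,0,0.4],
    [0,0,0.4],
    [0,0,0.4],
    [0,0,0.4]
  ],
  "jaw": [16,16,16,16,16,16,16,16]
}}

```text
time_s: 36.9
eef_pos: [0.4174, -0.0294, -0.0067]
eef_rot: [0.0, 1.0, -0.0, 0.0]
wrist_force: [-0.0, -0.1, -0.7]
opening: 0.16
grasp_force: 0.0
```

>>> {"op": "send_rows", "data": {
  "dr": [
    [0,0,0],
    [0,0,0],
    [0,0,0],
    [0,0,0],
    [0,0,0],
    [0,0,0],
    [0,0,0],
    [0,0,0]
  ],
  "xyz": [
    [0,0,0.1],
    [0,0,0.2],
    [0,0,0.3],
    [0,0,0.4],
    [0,0,0.5],
    [0,0,0.5],
    [0,0,0.5],
    [0,0,0.5]
  ],
  "jaw": [16,16,16,16,16,16,16,16]
}}

```text
time_s: 37.9
eef_pos: [0.4174, -0.0295, -0.0089]
eef_rot: [-0.0, 1.0, 0.0, -0.001]
wrist_force: [-17.3, 4.4, 50.3]
opening: 0.159
grasp_force: 24.8
```

```bash
python3 - <<'E'
from h import *
o=ctrl.get_obs();print(o["eef_pos"],o["wrist_force"]);im,c=snap("wrist","w11");print(proj("wrist",[o["eef_pos"]],c))
E
```

```text
[ 0.41743531 -0.02945353 -0.00891189] [-17.27331203   4.36591295  50.32742847]
[[324.43558008 295.28033175]]
```

View pics/w11.png

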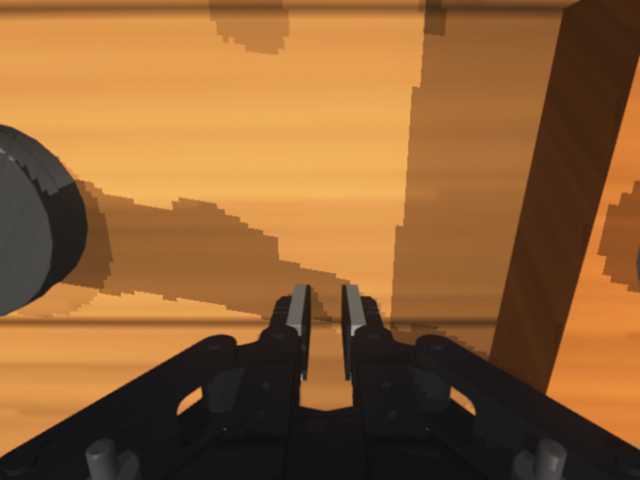

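Contact at reported z ≈ −0.0085: the fingertips stand 8.5 mm above the reported TCP at 16 % opening. Tips in picture at (300,287)/(352,287). I'll allow for that; now up to look at the rail.

>>> {"op": "send_rows", "data": {
  "dr": [
    [0,0,0],
    [0,0,0],
    [0,0,0],
    [0,0,0],
    [0,0,0],
    [0,0,0],
    [0,0,0],
    [0,0,0]
  ],
  "xyz": [
    [0,0,-5],
    [0,0,-10],
    [2,-0.5,-16],
    [6,-1,-22],
    [11,-1.5,-28],
    [16,-2,-33],
    [18,-2,-34],
    [18,-2,-34]
  ],
  "jaw": [16,25,40,40,40,40,40,40]
}}

```text
time_s: 38.95
eef_pos: [0.6004, -0.0096, 0.3307]
eef_rot: [0.0, 1.0, 0.0, 0.003]
wrist_force: [0.5, 0.6, -1.0]
opening: 0.404
grasp_force: 0.0
```

```bash
python3 - <<'E'
from h import *
np.set_printoptions(precision=4,suppress=True)
ctrl.camera("top");ctrl.camera("top");e=ctrl.get_obs()["eef_pos"];im,c=snap("wrist","w12");print(e)
print(proj("wrist",[[.672,.0647,.299],[.672,-.0853,.299],[.672,.0647,.167],[.672,-.0853,.167]],c))
for q in circ(im,80,560,20,280,14,60,2,.7): print(np.round(q,1),plane("wrist",[q[:2]],.299,c)[0])
E
```

```text
[ 0.5966 -0.0093  0.3269]
[[172.7822 128.4017]
 [480.9485 128.7628]
 [237.8201 131.1724]
 [415.3241 131.3806]]
[109.2  69.5  38.8] [0.6984 0.0915 0.299 ]
[112.2  74.   34.9] [0.6965 0.0904 0.299 ]
[101.   69.5  36.4] [0.6984 0.0954 0.299 ]
[481.2 125.8  22.8] [ 0.6734 -0.0853  0.299 ]
[107.   65.8  31.5] [0.7    0.0922 0.299 ]
[473.  112.2  36. ] [ 0.6796 -0.0805  0.299 ]
[179.8 128.   22.5] [0.6722 0.0613 0.299 ]
[235.2 131.8  22.5] [0.6704 0.0343 0.299 ]
[137.8  77.8  30.5] [0.6948 0.0786 0.299 ]
[173.  126.5  23.4] [0.6729 0.0645 0.299 ]
[224.  124.2  28.6] [0.6739 0.0395 0.299 ]
[131.8  79.2  26.5] [0.6942 0.0815 0.299 ]
[477.5 125.   24.3] [ 0.6737 -0.0834  0.299 ]
[162.5 161.   16.9] [0.6565 0.0717 0.299 ]
[485.8 127.2  22. ] [ 0.6727 -0.0876  0.299 ]
[123.5 228.5  16.4] [0.6216 0.0969 0.299 ]
[235.2 125.8  19.5] [0.6732 0.0341 0.299 ]
[99.5 49.2 17.3] [0.707  0.0946 0.299 ]
```

View pics/w12.png

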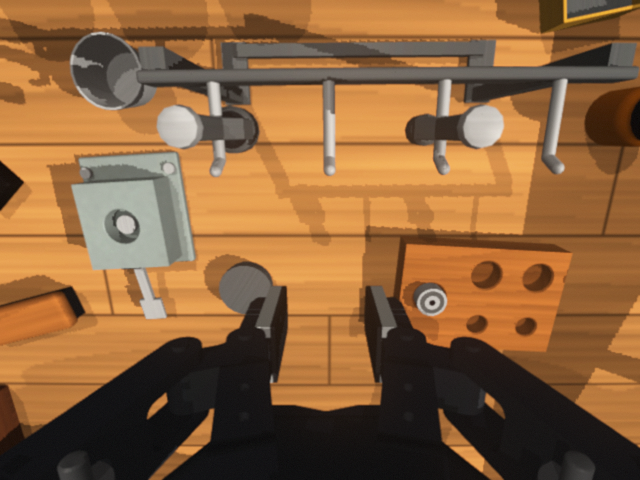

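Wrist view: heads at (180,127) (left, large tube, ≈21 px radius) and (481,126) (right, small tube); hooks are 75 mm apart as expected. Left punch first.

>>> {"op": "send_rows", "data": {
  "dr": [
    [0,0,0],
    [0,0,0],
    [0,0,0],
    [0,0,0],
    [0,0,0],
    [0,0,0],
    [0,0,0],
    [0,0,0]
  ],
  "xyz": [
    [3,-3,0],
    [6,-6,0],
    [7.4,-7.1,0],
    [7.6,-7.2,0],
    [7.6,-7.2,2],
    [7.6,-7.2,5],
    [7.6,-7.2,8],
    [7.6,-7.2,9]
  ],
  "jaw": [42,42,42,42,42,42,42,42]
}}

```text
time_s: 40.1
eef_pos: [0.6707, 0.0618, 0.2345]
eef_rot: [-0.0, 1.0, -0.001, -0.003]
wrist_force: [-1.3, -0.4, -0.5]
opening: 0.42
grasp_force: 0.0
```

>>> {"op": "send_rows", "data": {
  "dr": [
    [0,0,0],
    [0,0,0],
    [0,0,0],
    [0,0,0],
    [0,0,0],
    [0,0,0],
    [0,0,0],
    [0,0,0]
  ],
  "xyz": [
    [0,0,0],
    [0,0,0],
    [0,0,0],
    [0,0,0],
    [0,0,0],
    [0,0,0],
    [0,0,0],
    [0,0,0]
  ],
  "jaw": [36,28,20,12,5,5,5,5]
}}

```text
time_s: 41.1
eef_pos: [0.6742, 0.0625, 0.24]
eef_rot: [0.0, 1.0, -0.0, 0.001]
wrist_force: [-0.5, -0.1, 6.4]
opening: 0.184
grasp_force: 58.1
```

>>> {"op": "send_rows", "data": {
  "dr": [
    [0,0,0],
    [0,0,0],
    [0,0,0],
    [0,0,0],
    [0,0,0],
    [0,0,0],
    [0,0,0],
    [0,0,0]
  ],
  "xyz": [
    [0,0,-0.4],
    [0,0,-0.8],
    [0,0,-1.2],
    [0,0,-1.6],
    [0,0,-1.8],
    [0,0,-1.8],
    [0,0,-1.8],
    [0,0,-1.8]
  ],
  "jaw": [5,5,5,5,5,5,5,5]
}}

```text
time_s: 42.1
eef_pos: [0.6732, 0.0626, 0.2561]
eef_rot: [-0.0, 1.0, -0.0, -0.0]
wrist_force: [0.3, -0.0, -3.1]
opening: 0.182
grasp_force: 58.4
```

```bash
python3 - <<'E'
from h import *
np.set_printoptions(precision=4,suppress=True)
for i in range(2):ctrl.camera("side")
o=ctrl.get_obs();e=o["eef_pos"];print(e,o["wrist_force"],o["torque"],o["opening"])
im,c=snap("wrist","w13")
for z in(.02,.045,.055,.065):print(z,proj("wrist",[e+[0,0,z],e+[.011,0,z]],c).ravel())
for q in circ(im,230,420,150,479,14,60,3,.5): print(np.round(q,1))
cv2.imwrite("pics/w13c.png",cv2.resize(im[100:480,180:470],None,fx=1.5,fy=1.5))
E
```

```text
[0.6733 0.0626 0.2561] [ 0.2514  0.1923 -4.0257] [-0.0135 -0.0017 -0.0306] 0.18832311320722686
0.02 [324.2319 316.0997 324.2226 291.8441]
0.045 [323.873  351.2383 323.8519 323.0775]
0.055 [323.6871 369.4335 323.6587 339.3637]
0.065 [323.4673 390.9662 323.429  358.7391]
[324.5 370.   33.6]
[324.  380.   30.7]
[337.5 243.   21.2]
[334.5 240.   18.3]
[325.5 376.   27.5]
[260.  281.5  29.9]
[326.5 255.5  33. ]
[328.5 379.5  30.6]
[336.  264.5  19.2]
[254.5 287.5  23.8]
[251.5 193.   18.7]
[317.  379.5  23.7]
[251.  196.   16.1]
[337.  377.   22.8]
[331.5 246.   15.4]
[332.  358.   23.1]
[336.5 359.5  20.1]
[348.  238.   16.1]
[251.5 321.5  16.4]
```

View pics/w13c.png

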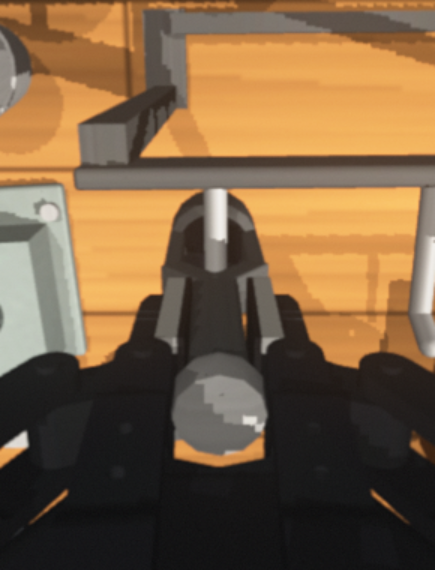

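The crop shows the shank gripped cleanly, the head (≈(325,373) full-frame) above the pads and the hook inside the arch. Coming off the hook now.

>>> {"op": "send_rows", "data": {
  "dr": [
    [0,0,0],
    [0,0,0],
    [0,0,0],
    [0,0,0],
    [0,0,0],
    [0,0,0],
    [0,0,0],
    [0,0,0]
  ],
  "xyz": [
    [0,0,-0.3],
    [-0.3,0,-0.4],
    [-1.3,0,-0.4],
    [-2.5,0,-0.4],
    [-4,0,-0.4],
    [-5.5,0,-0.4],
    [-7,0,-0.4],
    [-8,0,-0.4]
  ],
  "jaw": [5,5,5,5,5,5,5,5]
}}

```text
time_s: 43.25
eef_pos: [0.592, 0.0627, 0.2604]
eef_rot: [-0.0, 1.0, -0.0, -0.0]
wrist_force: [-0.2, 0.7, -4.3]
opening: 0.188
grasp_force: 58.4
```

>>> {"op": "send_rows", "data": {
  "dr": [
    [0,0,0],
    [0,0,0],
    [0,0,0],
    [0,0,0],
    [0,0,0],
    [0,0,0],
    [0,0,0],
    [0,0,0]
  ],
  "xyz": [
    [-3,3,0],
    [-6,7,0],
    [-9,12,0],
    [-12,17,0],
    [-15,22,0],
    [-18,26,0],
    [-20,28,0],
    [-20.5,28.2,0]
  ],
  "jaw": [5,5,5,5,5,5,5,5]
}}

```text
time_s: 44.25
eef_pos: [0.3871, -0.2204, 0.2605]
eef_rot: [0.0, 1.0, -0.002, 0.0]
wrist_force: [-0.6, 0.2, -3.2]
opening: 0.184
grasp_force: 58.7
```

```bash
python3 - <<'E'
from h import *
np.set_printoptions(precision=4,suppress=True)
for i in range(4):ctrl.camera("top")
o=ctrl.get_obs();e=o["eef_pos"];print(e,o["wrist_force"],o["opening"])
im,c=snap("wrist","w14")
P=outline(im,c)
for k,v in P.items(): print(k,v,np.round(proj("wrist",[[*v,.04]],c)[0],1))
E
```

```text
[ 0.3888 -0.2187  0.2604] [-0.112   0.1775 -4.921 ] 0.1855552166492037
outline [ 0.4702 -0.2322] size [150.6 212.3] yaw -2.8 area px 26023
la [0.5037, -0.3059] [414.5  90.7]
lb [0.5071, -0.236] [343.2  86.7]
sa [0.4298, -0.3023] [406.  167.3]
sb [0.4332, -0.2324] [338.6 163.8]
rec [0.4737, -0.1623] [269.2 122.5]
```

The block has been knocked (~+18 mm x, −10 mm y). The outline's length is 8 mm short, so I'll cross-check with the hole circles.

```bash
python3 - <<'E'
from h import *
np.set_printoptions(precision=4,suppress=True)
im=cv2.imread("pics/w14.png");c=cal("wrist");print(ctrl.get_obs()["eef_pos"])
for nm,u,r in(("la",(414.5,90.7),20),("lb",(343.2,86.7),20),("sa",(406,167.3),14),("sb",(338.6,163.8),14)):
    x,y=map(int,u)
    for q in circ(im,x-35,x+35,y-35,y+35,int(r*.75),int(r*1.2)+1,4,.5): print(nm,np.round(q,1),plane("wrist",[q[:2]],.04,c)[0][:2])
x,y=269,122
for q in circ(im,x-45,x+45,y-45,y+45,5,30,4,.6): print("die",np.round(q,1),plane("wrist",[q[:2]],.054,c)[0][:2])
hsv=cv2.medianBlur(cv2.cvtColor(im,cv2.COLOR_BGR2HSV),5);m=cv2.inRange(hsv,(5,179,180),(15,255,255))
out=im.copy();out[m>0]=(255,0,255);cv2.imwrite("pics/w14m.png",np.hstack([im[0:260,200:500],out[0:260,200:500]]))
E
```

```text
[ 0.3889 -0.2186  0.2604]
la [419.1  92.5  21.9] [ 0.5022 -0.3104]
la [422.1  85.8  17.6] [ 0.5083 -0.3129]
la [421.8  91.8  19.4] [ 0.5029 -0.313 ]
lb [349.2  86.6  21.7] [ 0.5073 -0.2417]
sa [411.1 167.2  14.2] [ 0.4299 -0.3075]
sb [343.9 164.   14.2] [ 0.4331 -0.2377]
die [272.  121.6  21.2] [ 0.4741 -0.167 ]
die [272.  121.6  16.8] [ 0.4741 -0.167 ]
die [272.  121.6  10.8] [ 0.4741 -0.167 ]
die [275.4 114.1  16.6] [ 0.4809 -0.1705]
die [264.5 115.2  12.7] [ 0.4799 -0.16  ]
```

View pics/w14m.png

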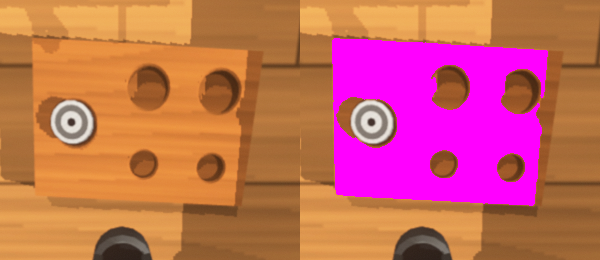

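The mask shows a shadow cutting the block's right end, so the hole circles are the better measure: large_b (0.5072,−0.2415), small_a (0.430,−0.3075). Check of the punch foot against the tool axis:

```bash
python3 - <<'E'
from h import *
np.set_printoptions(precision=1,suppress=True)
im=cv2.imread("pics/w14.png");c=cal("wrist");e=ctrl.get_obs()["eef_pos"]
hsv=cv2.cvtColor(im,cv2.COLOR_BGR2HSV);m=(hsv[...,1]<90).astype(np.uint8)
m=cv2.morphologyEx(m,cv2.MORPH_OPEN,np.ones((3,3)))
for r in range(222,262,3):
    xs=np.nonzero(m[r,270:380])[0]+270
    if len(xs):print(r,xs.min(),xs.max())
t=np.linspace(0,2*np.pi,73);ring=np.c_[np.cos(t),np.sin(t),0*t]
for R_,z in((.018,-.07),(.015,-.073),(.018,-.043)):
    u=proj("wrist",e+ring*R_+[0,0,z],c);print(R_,z,"rows",u[:,1].min(),u[:,1].max(),"cols",u[:,0].min(),u[:,0].max(),"at top",u[u[:,1].argmin(),0])
E
```

```text
228 320 322
231 318 333
234 307 339
237 303 342
240 300 343
243 299 346
246 297 347
249 296 348
252 295 349
255 295 349
258 294 350
261 294 351
0.018 -0.07 rows 222.8935417230689 274.810875490249 cols 297.6539021260543 352.1762299888862 at top 324.9554413571475
0.015 -0.073 rows 226.2612729188767 269.0420866476859 cols 302.4880311630771 347.37024605205033 at top 324.9626536082531
0.018 -0.043 rows 234.02135914570235 291.73567773251517 cols 294.10021224180946 355.4351737589528 at top 324.8093038492953
```

>>> {"op": "send_rows", "data": {
  "dr": [
    [0,0,0],
    [0,0,0],
    [0,0,0],
    [0,0,0],
    [0,0,0],
    [0,0,0],
    [0,0,0],
    [0,0,0]
  ],
  "xyz": [
    [4,0.8,2],
    [8,1.8,5],
    [11,2.4,8],
    [12,2.45,10.5],
    [12,2.45,12.5],
    [12,2.45,13.5],
    [12,2.45,13.5],
    [12,2.45,13.5]
  ],
  "jaw": [5,5,5,5,5,5,5,5]
}}

```text
time_s: 45.5
eef_pos: [0.509, -0.2442, 0.1264]
eef_rot: [0.001, 1.0, 0.0, 0.001]
wrist_force: [-0.4, 0.2, -3.8]
opening: 0.184
grasp_force: 58.7
```

```bash
python3 - <<'E'
from h import *
np.set_printoptions(precision=4,suppress=True)
for i in range(2):ctrl.camera("top")
o=ctrl.get_obs();e=o["eef_pos"];print(e,o["wrist_force"])
im,c=snap("wrist","w15")
hsv=cv2.cvtColor(im,cv2.COLOR_BGR2HSV);m=(hsv[...,1]<90).astype(np.uint8)
m=cv2.morphologyEx(m,cv2.MORPH_OPEN,np.ones((3,3)))
for r in (226,229,232,240,247,252):
    xs=np.nonzero(m[r,280:370])[0]+280
    if len(xs):print(r,xs.min(),xs.max())
u=proj("wrist",[[.430,-.3075,.04],[.4331,-.2377,.04],[.504,-.311,.04]],c);print(u)
for (x,y),r in zip(u.astype(int),(23,23,33)):
    if y<400 and x<600 and y>30:
        for q in circ(im,x-60,x+60,max(0,y-60),y+60,int(r*.75),int(r*1.25),4,.5): print(np.round(q,1),plane("wrist",[q[:2]],.04,c)[0][:2])
E
```

```text
[ 0.509  -0.2444  0.1266] [ 0.1277  0.0194 -4.3762]
229 310 331
232 307 337
240 300 345
247 296 348
252 295 349
[[406.86   340.7372]
 [316.0847 337.1977]
 [418.6579 249.1255]]
[335.1 358.   20.1] [ 0.4147 -0.2524]
[419.5 248.6  27.8] [ 0.5044 -0.3116]
```

>>> {"op": "send_rows", "data": {
  "dr": [
    [0,0,0],
    [0,0,0],
    [0,0,0],
    [0,0,0],
    [0,0,0],
    [0,0,0],
    [0,0,0],
    [0,0,0]
  ],
  "xyz": [
    [0,-0.1,0.3],
    [0,-0.1,0.6],
    [0,-0.1,1.0],
    [0,-0.1,1.4],
    [0,-0.1,1.7],
    [0,-0.1,1.9],
    [0,-0.1,2.0],
    [0,-0.1,2.0]
  ],
  "jaw": [5,5,5,5,5,5,5,5]
}}

```text
time_s: 46.65
eef_pos: [0.5083, -0.243, 0.1053]
eef_rot: [0.0, 1.0, -0.0, 0.0]
wrist_force: [-0.3, -0.1, -4.0]
opening: 0.188
grasp_force: 58.7
```

>>> {"op": "send_rows", "data": {
  "dr": [
    [0,0,0],
    [0,0,0],
    [0,0,0],
    [0,0,0],
    [0,0,0],
    [0,0,0],
    [0,0,0],
    [0,0,0]
  ],
  "xyz": [
    [0,0,0.3],
    [0,0,0.6],
    [0,0,0.9],
    [0,0,1.2],
    [0,0,1.4],
    [0,0,1.6],
    [0,0,1.6],
    [0,0,1.6]
  ],
  "jaw": [5,5,5,5,5,5,5,5]
}}

```text
time_s: 47.65
eef_pos: [0.5083, -0.243, 0.0894]
eef_rot: [0.0, 1.0, -0.0, 0.0]
wrist_force: [0.1, 0.8, -3.8]
opening: 0.188
grasp_force: 58.7
```

Still free; a touch lower until the floor carries it.

>>> {"op": "send_rows", "data": {
  "dr": [
    [0,0,0],
    [0,0,0],
    [0,0,0],
    [0,0,0],
    [0,0,0],
    [0,0,0],
    [0,0,0],
    [0,0,0]
  ],
  "xyz": [
    [0,0,0.1],
    [0,0,0.2],
    [0,0,0.2],
    [0,0,0.2],
    [0,0,0.2],
    [0,0,0.2],
    [0,0,0.2],
    [0,0,0.2]
  ],
  "jaw": [5,5,5,5,5,5,5,5]
}}

```text
time_s: 48.65
eef_pos: [0.5081, -0.2427, 0.0869]
eef_rot: [-0.0, 1.0, -0.0, -0.0]
wrist_force: [1.8, 0.7, -3.5]
opening: 0.157
grasp_force: 62.2
```

>>> {"op": "send_rows", "data": {
  "dr": [
    [0,0,0],
    [0,0,0],
    [0,0,0],
    [0,0,0],
    [0,0,0],
    [0,0,0],
    [0,0,0],
    [0,0,0]
  ],
  "xyz": [
    [0,0,0.1],
    [0,0,0.2],
    [0,0,0.2],
    [0,0,0.2],
    [0,0,0.2],
    [0,0,0.2],
    [0,0,0.2],
    [0,0,0.2]
  ],
  "jaw": [5,5,5,5,5,5,5,5]
}}

```text
time_s: 49.65
eef_pos: [0.5083, -0.2428, 0.0853]
eef_rot: [-0.0, 1.0, -0.0, -0.0]
wrist_force: [1.2, 3.3, -4.1]
opening: 0.156
grasp_force: 62.3
```

>>> {"op": "send_rows", "data": {
  "dr": [
    [0,0,0],
    [0,0,0],
    [0,0,0],
    [0,0,0],
    [0,0,0],
    [0,0,0],
    [0,0,0],
    [0,0,0]
  ],
  "xyz": [
    [0,0,0.1],
    [0,0,0.2],
    [0,0,0.3],
    [0,0,0.3],
    [0,0,0.3],
    [0,0,0.3],
    [0,0,0.3],
    [0,0,0.3]
  ],
  "jaw": [5,5,5,5,5,5,5,5]
}}

```text
time_s: 50.65
eef_pos: [0.5082, -0.2428, 0.0822]
eef_rot: [-0.0, 1.0, -0.0, -0.0]
wrist_force: [0.4, 2.8, -4.7]
opening: 0.153
grasp_force: 62.4
```

```bash
python3 - <<'E'
from h import *
np.set_printoptions(precision=4,suppress=True)
o=ctrl.get_obs();e=o["eef_pos"];print(e,o["wrist_force"],o["torque"])
im,c=snap("wrist","w16")
for q in circ(im,270,380,310,450,24,45,4,.5): print(np.round(q,1))
print("w13:");print([np.round(q,1).tolist() for q in circ(cv2.imread("pics/w13.png"),270,380,310,450,24,45,4,.5)])
print("w15:");print([np.round(q,1).tolist() for q in circ(cv2.imread("pics/w15.png"),270,380,310,450,24,45,4,.5)])
for z in(.05,.06,.07):
    u=proj("wrist",e+np.array([[0,.011,z],[0,-.011,z],[0,0,z]]),c);print(z,u[2],(u[1,0]-u[0,0])/2)
E
cp pics/w16.png pics/x.png
```

```text
[ 0.5082 -0.2428  0.0822] [ 0.4373  2.8309 -4.677 ] [ 0.7612 -0.0686  0.0309]
w13:
[[326.20001220703125, 380.1000061035156, 31.600000381469727], [325.5, 371.1000061035156, 33.099998474121094], [322.5, 377.5, 26.799999237060547]]
w15:
[[327.0, 372.20001220703125, 32.0], [327.79998779296875, 378.6000061035156, 29.5]]
0.05 [323.7778 359.9428] 32.870451050715246
0.06 [323.5704 379.6994] 35.76137397139931
0.07 [323.3232 403.2512] 39.2059059448693
```

```bash
python3 - <<'E'
from h import *
np.set_printoptions(precision=1,suppress=True)
for f in("w13","w15","w16"):
    im=cv2.imread(f"pics/{f}.png");hsv=cv2.cvtColor(im,cv2.COLOR_BGR2HSV)
    m=((hsv[...,2]>75)&(hsv[...,1]<60)).astype(np.uint8);m[:,:260]=0;m[:,390:]=0;m[:200]=0
    m=cv2.morphologyEx(m,cv2.MORPH_OPEN,np.ones((5,5)))
    n,l,s,ce=cv2.connectedComponentsWithStats(m);print(f)
    for i in range(1,n):
        if s[i,4]>150:print(s[i],ce[i])
E
```

```text
w13
[ 260  211  130   71 3007] [323.1 230.9]
[346 277  23  55 665] [357.2 304.3]
[284 282  19  49 627] [293.4 305.2]
[ 295  336   63   67 3257] [326.1 369.8]
w15
[297 234  52  19 473] [323.6 242.5]
[338 277  31  55 757] [355.3 302.6]
[284 284  19  48 622] [293.4 306.4]
[ 295  336   63   67 3329] [326.  369.3]
w16
[300 240  53  20 490] [327.  248.2]
[288 285  18  46 601] [296.8 306.6]
[346 284  19  48 648] [354.9 305.9]
[ 296  346   60   65 3301] [325.9 379.5]
```

Head blob moved from (326,369) to (326,379); the foot is well inside the hole, so releasing is safe and will show how it stands.

>>> {"op": "send_rows", "data": {
  "dr": [
    [0,0,0],
    [0,0,0],
    [0,0,0],
    [0,0,0],
    [0,0,0],
    [0,0,0],
    [0,0,0],
    [0,0,0]
  ],
  "xyz": [
    [0,0,0],
    [0,0,0],
    [0,0,0],
    [0,0,0],
    [0,0,0],
    [0,0,0],
    [0,0,0],
    [0,0,0]
  ],
  "jaw": [18,22,26,30,36,42,42,42]
}}

```text
time_s: 51.7
eef_pos: [0.5083, -0.2429, 0.0823]
eef_rot: [0.0, 1.0, -0.0, -0.0]
wrist_force: [0.4, -0.2, -0.2]
opening: 0.421
grasp_force: 0.0
```

```bash
cat >> h.py <<'E'
def blobs(im,x0=260,x1=390,y0=200,y1=480,amin=150,v=75,s_=60):
    hsv=cv2.cvtColor(im,cv2.COLOR_BGR2HSV);m=((hsv[...,2]>v)&(hsv[...,1]<s_)).astype(np.uint8)
    k=np.zeros_like(m);k[y0:y1,x0:x1]=1;m=cv2.morphologyEx(m*k,cv2.MORPH_OPEN,np.ones((5,5)))
    n,l,s,ce=cv2.connectedComponentsWithStats(m)
    for i in range(1,n):
        if s[i,4]>amin:print(s[i],np.round(ce[i],1))
E
python3 - <<'E'
from h import *
o=ctrl.get_obs();print(o["eef_pos"],o["wrist_force"],o["torque"]);im,c=snap("wrist","w17");blobs(im)
E
```

```text
[ 0.5082906  -0.24292653  0.08225972] [ 0.35765913 -0.15334262 -0.22238849] [-0.00044273  0.01354571  0.01590713]
[299 239  53  20 493] [325.9 247.2]
[351 284  10  26 200] [356.3 297.3]
[260 287  18  51 527] [267.  309.4]
[374 287  16  51 468] [383.4 308.3]
[ 291  348   66   63 3394] [323.8 380.5]
```

>>> {"op": "send_rows", "data": {
  "dr": [
    [0,0,0],
    [0,0,0],
    [0,0,0],
    [0,0,0],
    [0,0,0],
    [0,0,0],
    [0,0,0],
    [0,0,0]
  ],
  "xyz": [
    [0,0,-1.5],
    [0,0,-4],
    [0,0,-7],
    [-3,0,-11],
    [-7,1,-15],
    [-10,2,-17],
    [-10,2,-17],
    [-10,2,-17]
  ],
  "jaw": [42,42,42,42,42,42,42,42]
}}

```text
time_s: 52.75
eef_pos: [0.4085, -0.2628, 0.2526]
eef_rot: [0.0, 1.0, -0.0, 0.0]
wrist_force: [0.1, 0.3, 0.0]
opening: 0.423
grasp_force: 0.0
```

```bash
python3 - <<'E'
from h import *
np.set_printoptions(precision=4,suppress=True)
for i in range(4):ctrl.camera("top")
o=ctrl.get_obs();e=o["eef_pos"];print(e);im,c=snap("wrist","w18")
u=proj("wrist",[[.5072,-.2415,z] for z in(.04,.147)]+[[.430,-.3075,.04],[.4331,-.2377,.04],[.504,-.311,.04],[.4741,-.167,.054]],c);print(u)
for (x,y),(a,b),z in zip(u[1:].astype(int),((10,25),(9,18),(9,18),(15,27),(5,28)),(.147,.04,.04,.04,.054)):
    print("--",z)
    for q in circ(im,x-35,x+35,max(0,y-35),y+35,a,b,4,.5): print(np.round(q,1),plane("wrist",[q[:2]],z,c)[0][:2])
blobs(im,250,420,0,260,80)
outline(im,c,(.47,-.238))
E
```

```text
[ 0.4085 -0.2623  0.2514]
[[304.3097 106.8927]
 [294.725   94.5752]
 [369.6814 186.919 ]
 [301.6859 183.7411]
 [376.0595 110.5478]
 [226.0289 142.5303]]
-- 0.147
[298.4  96.1  15.2] [ 0.5062 -0.2439]
[295.4  95.8  15.8] [ 0.5065 -0.2419]
[304.8 106.6  22.7] [ 0.4995 -0.2482]
-- 0.04
[370.4 187.4  13.9] [ 0.4295 -0.3082]
-- 0.04
[303.1 184.   14.2] [ 0.4328 -0.2392]
-- 0.04
[379.2 109.1  19.7] [ 0.5053 -0.314 ]
[373.6 110.2  21.9] [ 0.5043 -0.3086]
-- 0.054
[225.5 142.2  21. ] [ 0.4744 -0.1665]
[225.5 142.2  16.8] [ 0.4744 -0.1665]
[225.5 143.8  25.2] [ 0.473  -0.1664]
[225.5 142.2  10.8] [ 0.4744 -0.1665]
[219.1 138.1  14. ] [ 0.4782 -0.1607]
[ 283   81   41   32 1011] [301.6  98.1]
outline [ 0.4701 -0.2327] size [150.6 212.3] yaw -3.18 area px 23332
```

The punch stands upright: head (295,96) maps to (0.5065,−0.2419) at full-home height, against the hole at (0.5072,−0.2415). Now the small punch.

>>> {"op": "send_rows", "data": {
  "dr": [
    [0,0,0],
    [0,0,0],
    [0,0,0],
    [0,0,0],
    [0,0,0],
    [0,0,0],
    [0,0,0],
    [0,0,0]
  ],
  "xyz": [
    [1,-3,-4],
    [4,-7,-8],
    [8,-11,-8],
    [12,-15,-8],
    [17,-17.6,-8],
    [22,-17.6,-8],
    [25.5,-17.6,-8],
    [26.5,-17.6,-8]
  ],
  "jaw": [42,42,42,42,42,42,42,42]
}}

```text
time_s: 54.0
eef_pos: [0.6745, -0.0862, 0.3302]
eef_rot: [-0.0, 1.0, 0.001, -0.001]
wrist_force: [-1.2, -0.2, 0.2]
opening: 0.418
grasp_force: 0.0
```

```bash
python3 - <<'E'
from h import *
for i in range(4):ctrl.camera("top")
o=ctrl.get_obs();e=o["eef_pos"];print(e);im,c=snap("wrist","w19");
for z in(.299,): print(proj("wrist",[[.673,-.086,z],[e[0],e[1],z]],c))
blobs(im,200,440,150,480)
E
```

```text
[ 0.67254052 -0.08690428  0.33206901]
[[323.08526674 268.87062191]
 [324.70149585 269.64034775]]
[ 200  185  240   94 4219] [322.8 209.7]
[334 228  14  18 226] [340.7 236.4]
[ 307  247   36   38 1057] [324.7 265.4]
[254 287  24  51 602] [265.5 311.1]
[374 287  25  51 619] [385.8 311.2]
[200 315  24  32 629] [210.1 331.5]
```

>>> {"op": "send_rows", "data": {
  "dr": [
    [0,0,0],
    [0,0,0],
    [0,0,0],
    [0,0,0],
    [0,0,0],
    [0,0,0],
    [0,0,0],
    [0,0,0]
  ],
  "xyz": [
    [0.1,0,2],
    [0.1,0,5],
    [0.1,0,7.5],
    [0.1,0,8.8],
    [0.1,0,9.2],
    [0.1,0,9.2],
    [0.1,0,9.2],
    [0.1,0,9.2]
  ],
  "jaw": [42,42,42,42,42,36,28,22]
}}

```text
time_s: 55.25
eef_pos: [0.6747, -0.0871, 0.2413]
eef_rot: [0.0, 1.0, -0.0, 0.001]
wrist_force: [-0.3, 0.3, -0.4]
opening: 0.217
grasp_force: 0.0
```

>>> {"op": "send_rows", "data": {
  "dr": [
    [0,0,0],
    [0,0,0],
    [0,0,0],
    [0,0,0],
    [0,0,0],
    [0,0,0],
    [0,0,0],
    [0,0,0]
  ],
  "xyz": [
    [0,0,0],
    [0,0,0],
    [0,0,0],
    [0,0,0],
    [0,0,-0.5],
    [0,0,-1],
    [0,0,-1.5],
    [0,0,-1.9]
  ],
  "jaw": [16,10,5,5,5,5,5,5]
}}

```text
time_s: 56.25
eef_pos: [0.6743, -0.087, 0.2594]
eef_rot: [-0.0, 1.0, -0.0, -0.0]
wrist_force: [0.4, -1.0, -2.4]
opening: 0.184
grasp_force: 58.3
```

```bash
python3 - <<'E'
from h import *
for i in range(2):ctrl.camera("top")
o=ctrl.get_obs();e=o["eef_pos"];print(e,o["wrist_force"],o["opening"],o["grasp_force"]);im,c=snap("wrist","w20")
blobs(im)
E
```

```text
[ 0.67459119 -0.08701506  0.25997057] [-0.20797347 -0.47657998 -1.1972902 ] 0.18807847142884584 58.31156322034076
[ 260  210  130   72 2557] [324.2 229. ]
[347 277  22  55 671] [357.3 304.3]
[284 282  20  49 614] [293.7 305.9]
[ 296  336   61   66 3206] [326.2 369.2]
```

>>> {"op": "send_rows", "data": {
  "dr": [
    [0,0,0],
    [0,0,0],
    [0,0,0],
    [0,0,0],
    [0,0,0],
    [0,0,0],
    [0,0,0],
    [0,0,0]
  ],
  "xyz": [
    [0,0,-0.1],
    [-0.3,0,-0.2],
    [-1.3,0,-0.2],
    [-2.5,0,-0.2],
    [-4,0,-0.2],
    [-5.5,0,-0.2],
    [-7,0,-0.2],
    [-8,0,-0.2]
  ],
  "jaw": [5,5,5,5,5,5,5,5]
}}

```text
time_s: 57.4
eef_pos: [0.5931, -0.0869, 0.2615]
eef_rot: [0.0, 1.0, -0.0, 0.0]
wrist_force: [0.4, 0.2, -1.8]
opening: 0.189
grasp_force: 58.3
```

>>> {"op": "send_rows", "data": {
  "dr": [
    [0,0,0],
    [0,0,0],
    [0,0,0],
    [0,0,0],
    [0,0,0],
    [0,0,0],
    [0,0,0],
    [0,0,0]
  ],
  "xyz": [
    [-4,1,0],
    [-8,3,0],
    [-12,6,0],
    [-16,10,0],
    [-20,14,0],
    [-23,17,0],
    [-24.4,19,0],
    [-24.4,19.5,0]
  ],
  "jaw": [5,5,5,5,5,5,5,5]
}}

```text
time_s: 58.4
eef_pos: [0.3493, -0.2829, 0.2615]
eef_rot: [0.0, 1.0, -0.002, 0.0]
wrist_force: [0.6, 0.6, -1.2]
opening: 0.187
grasp_force: 58.5
```

```bash
cat > m.py <<'E'
from h import *
np.set_printoptions(precision=4,suppress=True)
for i in range(4):ctrl.camera("top")
o=ctrl.get_obs();e=o["eef_pos"];print(e,o["wrist_force"],o["opening"]);im,c=snap("wrist","w21")
u=proj("wrist",[[.5065,-.2419,.147],[.430,-.3075,.04],[.4331,-.2377,.04],[.504,-.311,.04],[.4741,-.167,.054]],c)
for k,(x,y),(a,b),z in zip(("head","sa","sb","la","die"),u.astype(int),((12,22),(10,18),(10,18),(16,27),(8,28)),(.147,.04,.04,.04,.054)):
    print("--",k,x,y)
    if y<5: continue
    for q in circ(im,max(0,x-35),x+35,max(0,y-35),y+35,a,b,4,.5): print(np.round(q,1),plane("wrist",[q[:2]],z,c)[0][:2])
outline(im,c,(.47,-.238))
hsv=cv2.cvtColor(im,cv2.COLOR_BGR2HSV);m=(hsv[...,1]<90).astype(np.uint8);m=cv2.morphologyEx(m,cv2.MORPH_OPEN,np.ones((3,3)))
for r in range(219,262,3):
    xs=np.nonzero(m[r,270:380])[0]+270
    if len(xs):print(r,xs.min(),xs.max(),end="; ")
t=np.linspace(0,2*np.pi,73);ring=np.c_[np.cos(t),np.sin(t),0*t]
for R_,z in((.012,-.07),(.010,-.073),(.012,-.043)):
    v=proj("wrist",e+ring*R_+[0,0,z],c);print(R_,z,"rows",v[:,1].min(),v[:,1].max(),"cols",v[:,0].min(),v[:,0].max())
E
python3 m.py
```

```text
[ 0.3507 -0.2812  0.2613] [-0.7195 -0.3827 -1.6268] 0.18627887618675812
-- head 265 3
-- sa 351 128
[352.  129.   14.7] [ 0.4295 -0.3079]
-- sb 282 125
[283.  125.6  15. ] [ 0.4326 -0.2384]
[283.  123.4  13.2] [ 0.4348 -0.2384]
-- la 356 47
[358.5  48.   22.8] [ 0.5034 -0.3125]
[359.6  45.4  20.3] [ 0.5057 -0.3135]
-- die 203 78
[210.4  81.6  25. ] [ 0.4718 -0.1729]
[204.8  78.6  22.5] [ 0.4744 -0.1678]
[211.9  82.   20.8] [ 0.4714 -0.1743]
[204.8  80.1  24.8] [ 0.4731 -0.1677]
[204.8  80.1  17. ] [ 0.4731 -0.1677]
[216.8  84.2  16.8] [ 0.4695 -0.1787]
[191.2  75.2  21.5] [ 0.4773 -0.1554]
[202.9  70.8  15.7] [ 0.4812 -0.1667]
[204.8  78.6  11.9] [ 0.4744 -0.1678]
[208.9  77.5  12.3] [ 0.4754 -0.1718]
outline [ 0.47   -0.2325] size [150.3 212.5] yaw -3.01 area px 23417
237 318 329; 240 315 335; 243 311 338; 246 309 339; 249 308 340; 252 308 341; 255 306 342; 258 305 344; 261 302 346; 0.012 -0.07 rows 231.80865398536494 266.41169533539306 cols 306.7954296897786 343.145964485392
0.01 -0.073 rows 233.5501349637942 262.0658294436799 cols 310.02396314037185 339.9469924481737
0.012 -0.043 rows 243.99092686545504 282.45427472384233 cols 304.37028077543704 345.2629846739861
```

Hole small_a measured again at (0.4296,−0.3078); the foot sits about 2 mm back in x. Going over it.

>>> {"op": "send_rows", "data": {
  "dr": [
    [0,0,0],
    [0,0,0],
    [0,0,0],
    [0,0,0],
    [0,0,0],
    [0,0,0],
    [0,0,0],
    [0,0,0]
  ],
  "xyz": [
    [3,1,1],
    [6,2,3],
    [7.8,2.6,6],
    [8.1,2.7,9],
    [8.1,2.7,12],
    [8.1,2.7,13.5],
    [8.1,2.7,13.5],
    [8.1,2.7,13.5]
  ],
  "jaw": [5,5,5,5,5,5,5,5]
}}

```text
time_s: 59.65
eef_pos: [0.4321, -0.3095, 0.1276]
eef_rot: [0.001, 1.0, 0.0, 0.001]
wrist_force: [0.1, 0.1, -2.2]
opening: 0.184
grasp_force: 58.6
```

```bash
python3 - <<'E'
from h import *
np.set_printoptions(precision=4,suppress=True)
for i in range(2):ctrl.camera("top")
o=ctrl.get_obs();e=o["eef_pos"];print(e,o["wrist_force"]);im,c=snap("wrist","w22")
u=proj("wrist",[[.4296,-.3078,.04],[.4326,-.238,.04],[.504,-.312,.04]],c);print(u)
for (x,y),(a,b) in zip(u[1:].astype(int),((14,28),(22,40))):
    for q in circ(im,max(0,x-60),x+60,max(0,y-60),y+60,a,b,4,.5): print(np.round(q,1),plane("wrist",[q[:2]],.04,c)[0][:2])
E
```

```text
[ 0.432  -0.3097  0.1278] [-1.1308 -0.0584 -1.2579]
[[322.1244 245.1297]
 [223.6251 241.0217]
 [328.3484 136.1323]]
[221.5 238.8  18.7] [ 0.4343 -0.2366]
[224.5 241.4  21. ] [ 0.4323 -0.2386]
[330.2 137.1  32.2] [ 0.5034 -0.3132]
[330.6 139.8  29.5] [ 0.5017 -0.3135]
[332.5 131.5  26.9] [ 0.5069 -0.3147]
```

>>> {"op": "send_rows", "data": {
  "dr": [
    [0,0,0],
    [0,0,0],
    [0,0,0],
    [0,0,0],
    [0,0,0],
    [0,0,0],
    [0,0,0],
    [0,0,0]
  ],
  "xyz": [
    [-0.05,-0.1,0.4],
    [-0.05,-0.1,0.8],
    [-0.05,-0.1,1.1],
    [-0.05,-0.1,1.5],
    [-0.05,-0.1,1.8],
    [-0.05,-0.1,2.1],
    [-0.05,-0.1,2.2],
    [-0.05,-0.1,2.2]
  ],
  "jaw": [5,5,5,5,5,5,5,5]
}}

```text
time_s: 60.8
eef_pos: [0.4308, -0.3079, 0.1043]
eef_rot: [-0.0, 1.0, -0.0, -0.0]
wrist_force: [-0.2, 1.2, -1.2]
opening: 0.185
grasp_force: 58.5
```

No contact with the rim; it is in the hole. Lowering to just above the floor.

>>> {"op": "send_rows", "data": {
  "dr": [
    [0,0,0],
    [0,0,0],
    [0,0,0],
    [0,0,0],
    [0,0,0],
    [0,0,0],
    [0,0,0],
    [0,0,0]
  ],
  "xyz": [
    [0,0,0.3],
    [0,0,0.6],
    [0,0,0.9],
    [0,0,1.2],
    [0,0,1.4],
    [0,0,1.5],
    [0,0,1.5],
    [0,0,1.5]
  ],
  "jaw": [5,5,5,5,5,5,5,5]
}}

```text
time_s: 61.8
eef_pos: [0.4311, -0.3082, 0.0898]
eef_rot: [0.0, 1.0, -0.0, 0.0]
wrist_force: [-0.2, 0.3, 3.0]
opening: 0.187
grasp_force: 58.6
```

>>> {"op": "send_rows", "data": {
  "dr": [
    [0,0,0],
    [0,0,0],
    [0,0,0],
    [0,0,0],
    [0,0,0],
    [0,0,0],
    [0,0,0],
    [0,0,0]
  ],
  "xyz": [
    [0,0,0.1],
    [0,0,0.1],
    [0,0,0.1],
    [0,0,0.1],
    [0,0,0.1],
    [0,0,0.1],
    [0,0,0.1],
    [0,0,0.1]
  ],
  "jaw": [5,5,12,20,28,36,42,42]
}}

```text
time_s: 62.8
eef_pos: [0.4307, -0.3078, 0.0881]
eef_rot: [-0.0, 1.0, -0.0, -0.0]
wrist_force: [0.9, -0.7, -0.2]
opening: 0.417
grasp_force: 0.0
```

Floor contact felt (+3 N) and released. Rising straight, then backing off to check everything.

>>> {"op": "send_rows", "data": {
  "dr": [
    [0,0,0],
    [0,0,0],
    [0,0,0],
    [0,0,0],
    [0,0,0],
    [0,0,0],
    [0,0,0],
    [0,0,0]
  ],
  "xyz": [
    [0,0,-1.5],
    [0,0,-4],
    [0,0,-8],
    [-1,-1,-13],
    [-2,-3,-18],
    [-3,-5,-22],
    [-3,-5,-22],
    [-3,-5,-22]
  ],
  "jaw": [42,42,42,42,42,42,42,42]
}}

```text
time_s: 63.8
eef_pos: [0.4007, -0.2579, 0.3084]
eef_rot: [0.0, 1.0, 0.0, 0.0]
wrist_force: [-0.6, 0.0, 0.4]
opening: 0.419
grasp_force: 0.0
```

```bash
python3 - <<'E'
from h import *
np.set_printoptions(precision=4,suppress=True)
for i in range(4):ctrl.camera("top")
e=ctrl.get_obs()["eef_pos"];print(e);im,c=snap("wrist","w23")
u=proj("wrist",[[.5068,-.2417,.147],[.4294,-.308,.147],[.4326,-.238,.04],[.504,-.312,.04],[.474,-.167,.054]],c)
for k,(x,y),(a,b),z in zip(("headL","headS","sb","la","die"),u.astype(int),((11,20),(11,20),(10,18),(16,27),(8,26)),(.147,.147,.04,.04,.054)):
    print("--",k,x,y)
    for q in circ(im,max(0,x-30),x+30,max(0,y-30),y+30,a,b,4,.5): print(np.round(q,1),plane("wrist",[q[:2]],z,c)[0][:2])
outline(im,c,(.47,-.238))
t=ctrl.camera("top")[:,:,::-1]
a=cv2.imread("pics/top0.png").astype(int)
d=(np.abs(t.astype(int)-a).max(2)>60).astype(np.uint8);d=cv2.morphologyEx(d,cv2.MORPH_OPEN,np.ones((3,3)))
n,l,s,ce=cv2.connectedComponentsWithStats(d);print("top changes");[print(s[i],ce[i].round()) for i in range(1,n) if s[i,4]>40]
E
```

```text
[ 0.4004 -0.2578  0.3068]
-- headL 306 91
[309.   92.5  12.8] [ 0.5063 -0.2441]
-- headS 382 186
[381.6 187.1  12. ] [ 0.4287 -0.3072]
-- sb 308 170
[309.5 170.4  12.7] [ 0.4331 -0.2386]
-- la 374 105
[374.8 106.9  19.2] [ 0.503  -0.3121]
-- die 243 133
[243.8 134.9  18.8] [ 0.473  -0.1673]
[243.8 134.9  14.8] [ 0.473  -0.1673]
[249.  134.1  17.8] [ 0.4738 -0.1732]
[243.8 134.9   9.4] [ 0.473  -0.1673]
[249.  134.1   9.7] [ 0.4738 -0.1732]
outline [ 0.4922 -0.2324] size [106.5 209.3] yaw -3.17 area px 9742
top changes
[268 189  10  15  99] [273. 196.]
[320 193  11  10  83] [325. 197.]
[  84  197   94   71 2836] [126. 236.]
[196 230  63  35 840] [220. 250.]
[ 317  240  130  139 6445] [379. 303.]
[315 251  20   6  77] [324. 254.]
[352 262  14   5  48] [358. 264.]
[174 269  97  30 932] [217. 289.]
[200 268   5  11  43] [202. 273.]
[ 77 272  48  17 428] [100. 281.]
[ 125  285  197   85 6523] [222. 319.]
[ 79 289  34  11 197] [ 98. 293.]
[363 297   7   7  44] [366. 300.]
[ 53 314  29   6 102] [ 66. 317.]
[100 321  24  10 156] [113. 325.]
[ 36 330  21  10 131] [ 46. 334.]
[ 67 338  23  10 109] [ 77. 342.]
[169 344  14   6  65] [176. 346.]
[121 346   5  12  49] [123. 352.]
[  108   348   186   132 14941] [199. 415.]
[  289   361   271   119 14237] [411. 410.]
[541 371  16  38 525] [548. 390.]
[530 373   8  23 149] [534. 384.]
```

Both heads sit over their holes at full-home height, with matching sizes for the same height (12.8 : 12.0 px, expected ratio 1.07). The die is in the recess and the gripper is clear, so I'm handing in.

```bash
python3 -c "
from bench import ctrl
print(ctrl.hand_in())"
```

```text
the job is handed in; nothing more can be done
None
```

I handed the job in after about 64 s of robot time. My last camera measurements put the die in the recess and both punches present (one large, one small) upright and home in holes of their size. The hand-in returned no verdict; I did not separately check that the block is flat or the bystanders unmoved, though I saw no contact with either.

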